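Share the cheeses by weight between two boxes on the kitchen balance and put the lids on

TASK

Share out the waxed cheeses, those already in the white box and those on the board, between the two enamel boxes on the kitchen balance so that the balance sits level; use all of them, except that if the weights do not divide evenly one small red cheese stays on the board. Once it sits level, put a wooden lid properly home on each box where it stands, and leave the mug and the ramekin standing.

Things in the scene. Friction and masses are not known exactly. Their poses are not given: they have to be found in the camera images.
- beam (a joint): tilt of the balance beam about the balance's x axis: 0 is level, positive when the left pan (the balance's +y side) is up and the right one is down. It tips about 0.1 rad for each 40 g of difference and comes to rest in about 1 s; stops at +-0.15. A needle on the beam shows it too
- balance: two-pan kitchen balance, fixed: dark foot 150 x 270 mm, pillar, white needle plate up to 150 mm high between the pans. Origin at the centre of its underside, y along the beam. Its steel pans, 236 (x) x 140 (y) mm with a 12 mm rim, are centred at y = +105 and -105 mm, floor 88 mm over the worktop when level; they stay horizontal and rise or sink up to 16 mm
- box_white: cream-white enamel box with a navy rim, open on top: 222 (x) x 126 (y) x 58 mm high outside, walls and floor 3 mm, 280 g; both boxes weigh the same. Stands loose in the left (the balance's +y) pan, inside the pan rim with about 4 mm of play, and rises and sinks with it. Four cheeses fit in a row along its x. Origin at the centre of its underside, z up
- box_green: sage-green enamel box with a dark green rim, open on top: 222 (x) x 126 (y) x 58 mm high outside, walls and floor 3 mm, 280 g; both boxes weigh the same. Stands loose in the right (-y) pan, inside the pan rim with about 4 mm of play, and rises and sinks with it. Four cheeses fit in a row along its x. Origin at the centre of its underside, z up
- box_white_rim (a point): centre of the mouth of the white box, at the height of its rim (58 mm over its underside); axes as the box
- box_green_rim (a point): centre of the mouth of the green box, at the height of its rim (58 mm over its underside); axes as the box
- lid_1: wooden lid for either box, either way round, 180 g: plate 228 (x) x 132 (y) x 10 mm; below it a stepped plug 8 mm deep (210 x 114, then 202 x 106 mm) that drops inside the box walls with 3 mm of play; on top a dark grip bar in the middle, 90 mm along x, 16 mm wide, 28 mm high. Origin: centre of the plate's underside, which rests on the rim (8 mm up when lying on its plug); z up
- lid_2: wooden lid for either box, either way round, 180 g: plate 228 (x) x 132 (y) x 10 mm; below it a stepped plug 8 mm deep (210 x 114, then 202 x 106 mm) that drops inside the box walls with 3 mm of play; on top a dark grip bar in the middle, 90 mm along x, 16 mm wide, 28 mm high. Origin: centre of the plate's underside, which rests on the rim (8 mm up when lying on its plug); z up
- board: beech board, 210 mm along its x by 200 mm along its y, 16 mm thick, fixed on the worktop; origin at the centre of its underside
- big_1: big round cheese in yellow wax with a pale seal on top, 50 mm across and 39 mm high, weighs 80 g (within 3 %); origin at the centre of its underside, z up its axis
- big_2: big round cheese in yellow wax with a pale seal on top, 50 mm across and 39 mm high, weighs 80 g (within 3 %); origin at the centre of its underside, z up its axis
- big_3: big round cheese in yellow wax with a pale seal on top, 50 mm across and 39 mm high, weighs 80 g (within 3 %); origin at the centre of its underside, z up its axis
- big_4: big round cheese in yellow wax with a pale seal on top, 50 mm across and 39 mm high, weighs 80 g (within 3 %); origin at the centre of its underside, z up its axis; may be absent
- small_1: small round cheese in red wax with a pale seal on top, 40 mm across and 30 mm high, weighs 40 g (within 3 %); origin at the centre of its underside, z up its axis
- small_2: small round cheese in red wax with a pale seal on top, 40 mm across and 30 mm high, weighs 40 g (within 3 %); origin at the centre of its underside, z up its axis
- small_3: small round cheese in red wax with a pale seal on top, 40 mm across and 30 mm high, weighs 40 g (within 3 %); origin at the centre of its underside, z up its axis
- small_4: small round cheese in red wax with a pale seal on top, 40 mm across and 30 mm high, weighs 40 g (within 3 %); origin at the centre of its underside, z up its axis; may be absent
- small_5: small round cheese in red wax with a pale seal on top, 40 mm across and 30 mm high, weighs 40 g (within 3 %); origin at the centre of its underside, z up its axis; may be absent
- mug: blue mug, 80 mm across, 90 mm high; a bystander; origin at the centre of its underside
- ramekin: white ramekin, 76 mm across, 45 mm high; a bystander; origin at the centre of its underside

How it is judged:
By the outcome, as a careful person would: the job done as asked, in the order asked, and still so for the second after the job is handed in, with the robot touching nothing.
Of big_4, small_4, small_5 only 2 to 3 are there at a start; the rules pass over those that are not, and their reading is None.
At some moment in a run one of small_2, small_3, lid_1, lid_2 may be knocked a few centimetres aside while the robot is not near it.
Once in a run the grip may slacken for a moment while it holds something.
It also fails if it takes over 208 s, if anything falls off the work surface, if the arm or the gripper's body presses on something with over 40 N, if the wrist force passes 120 N, or if a joint passes its speed limit or range.

ROBOT

A 6-joint arm with a two-finger parallel gripper is mounted at the origin on the work surface. World frame = base frame: x ahead of the robot, y to its left, z up, the work surface at z = 0. Lengths are in m, angles in rad, forces in N, time in s.
With the tool pointing down it reaches from about 0.35 to 0.775 m from the base axis. Payload 7.3 kg.
Tool frame: the origin (TCP) lies at the very end of the fingers, on their centre line; the grasp point (between the pads) lies 19 mm behind it; z points along the fingers, y is the line along which they close (so a half turn about z gives the same grasp; the last joint's range is limited). The gripper opens to 92 mm and grips with 3 to 60 N. Pads are 19 mm wide; open, the fingers measure 130 mm over their backs; the gripper's body (75 mm by 190 mm) begins 47 mm behind the grasp point.
Start: joints at [1.1, 0.342, 1.524, -0, 1.275, -0.146], TCP at [0.168, 0.498, 0.227] pointing down, gripper open.
Joint ranges: [-2.53, 2.53], [-0.77, 2.02], [0.04, 2.7], [-1, 4.14], [0.28, 2.66], [-3.11, 3.11]. Speed limits (rad/s): [2.57, 2.57, 3.14, 3.14, 3.14, 3.14].

INTERFACE

Orientations are given as [roll, pitch, yaw] about the fixed x, y, z axes, in that order (R = Rz(yaw) Ry(pitch) Rx(roll)).
In Python, from cell import robot gives the robot as it stands. The module is installed in compiled form; this text tells all that it offers.
- The arm moves only by the tool arm_command, never from a script. Its argument "moves" is a list of rows, each a list of 3 entries, a list of its own where there are three numbers: the shift along the tool's x, y, z in m, then the turn, a rotation vector about the tool's x, y, z in rad, then the finger opening in m, from 0 to 0.0918. In form: [[[dx, dy, dz], [ax, ay, az], claw], ...]. A call has exactly 5 rows; each row is the pose to reach, as a shift and turn from the pose commanded when the call began, along the tool's axes at that moment; what a row does not reach only later rows make up. A row lasts 1/10 s, in which the tool goes at most 50 mm and 8.59 degrees, less where a joint would pass 70% of its speed; a pose out of reach is approached as far as the arm can. A call with a gripper value outside its range is refused whole. The fingers move at their own pace and stop on an object; "squeeze" is the grip in N (left out, the last holds). Time passes only in rows, so rows that repeat a pose let the fingers close, or fill a call up. It gives the time, the measured TCP pose, the force, the opening and the grip force at its end, in the units of the state.
- robot.observe(): the state, without advancing time (a new reading comes with each control period).
- robot.read_camera(name): name is "scene" or "top"; returns the picture (420x560x3 uint8, red, green, blue); there is no depth.
- robot.camera_model(name): a dict with "fx", "fy", "cx", "cy" (pixels), "R" (3x3) and "t" (3): a world point X has camera coordinates R X + t. Camera axes: x right, y down, z forward; pixel columns grow to the right and rows downward; lengths in m; the calibration is good to about 2 mm. A picture is of the moment at which its call begins. camera_model takes no time and is no camera call.
- robot.hand_in(): hands the job in; it is judged then, once.
The state is a dict: "time": time; "qpos": joint angles; "qvel": joint speeds; "joint_efforts": joint torques, N m; "tool_pos": TCP position; "tool_rot": TCP orientation; "contact_force": force on the tool from outside, world axes, zero at the start; "torque": the same for the moment, N m; "opening": finger opening in m; "grip_force": force on a finger pad.
Only numpy, scipy, OpenCV 4.12 (cv2) and the standard library are available. Lean on these libraries where they do the work, as an engineer would, in place of code of your own. Each camera call takes 0.05 s, during which the arm holds its last target. There are 200 camera calls.

## Working session

There is one attempt and no reset: what is moved stays moved. The work goes in short steps, Python scripts to look and compute and a tool call to move; the robot and the scene stay as the last step left them, time stands still between calls to the robot, and variables do not carry over. Pictures are saved under pics/ and viewed, at most 18 in all, crops included, and the job is handed in when it is done.

Besides the shell and the picture viewer there is one more tool, called as name([rows], argument=value, ...), one row to a line, values as JSON. arm_command: Moves the arm, as the interface text tells. Its arguments: {"type":"object","properties":{"moves":{"type":"array"},"squeeze":{"type":"number"}},"required":["moves"]}

```bash
mkdir -p pics
cat > h.py <<'E'
import numpy as np, cv2
from cell import robot
def snap(n):
    for c in ("scene","top"):
        im=robot.read_camera(c); cv2.imwrite(f"pics/{n}_{c}.png",im[:,:,::-1])
def ray(c,u,v):
    m=robot.camera_model(c); R=np.array(m["R"]); t=np.array(m["t"])
    d=R.T@np.array([(u-m["cx"])/m["fx"],(v-m["cy"])/m["fy"],1]); return -R.T@t,d
def at(c,u,v,z):
    o,d=ray(c,u,v); return (o+d*(z-o[2])/d[2]).round(4)
def tri(a,b):
    (o,d),(p,e)=ray("scene",*a),ray("top",*b)
    A=np.stack([d,-e],1); s,_,_,_=np.linalg.lstsq(A,p-o,rcond=None)
    x,y=o+s[0]*d,p+s[1]*e; return ((x+y)/2).round(4),np.linalg.norm(x-y).round(4)
E
python3 - <<'E'
from h import *
snap("a")
for c in("scene","top"):
    m=robot.camera_model(c); print(c,m["fx"],m["cx"],m["cy"],np.round(m["R"],3).tolist(),np.round(ray(c,0,0)[0],3))
for c in("scene","top"):
    cv2.imwrite(f"pics/a2_{c}.png",cv2.resize(cv2.imread(f"pics/a_{c}.png"),(800,600),interpolation=cv2.INTER_CUBIC))
print(robot.observe())
E
```

```text
scene 467.5726166676763 284.49417887287285 216.7974483900152 [[0.011, 1.0, -0.013], [0.757, -0.017, -0.653], [-0.654, -0.003, -0.757]] [ 1.173 -0.004  0.917]
top 507.3077844312277 275.4331187732139 211.4319240648975 [[-0.103, -0.995, -0.006], [-0.972, 0.102, -0.212], [0.212, -0.016, -0.977]] [ 0.234 -0.011  1.372]
{'time': 0.1, 'qpos': array([ 1.09998035e+00,  3.42662374e-01,  1.52490824e+00,  1.61922320e-06,
        1.27541020e+00, -1.45972263e-01]), 'qvel': array([ 0.00018233, -0.00240796, -0.0027685 ,  0.00239851, -0.00230994,
       -0.00050665]), 'joint_efforts': array([ 6.49052508e-04, -4.32003593e+01, -2.44692242e+01,  7.19549507e-02,
        5.25904913e-02, -3.07126118e-05]), 'tool_pos': array([0.16735877, 0.49723014, 0.22611425]), 'tool_rot': array([-3.14021948e+00, -2.03446191e-04,  2.81674833e+00]), 'contact_force': array([ 0.463242  ,  0.14914689, -0.24095375]), 'torque': array([-0.01685406, -0.01974309,  0.00166015]), 'grip_force': 0.0, 'opening': 0.09220549607898454}
```

View pics/a2_top.png

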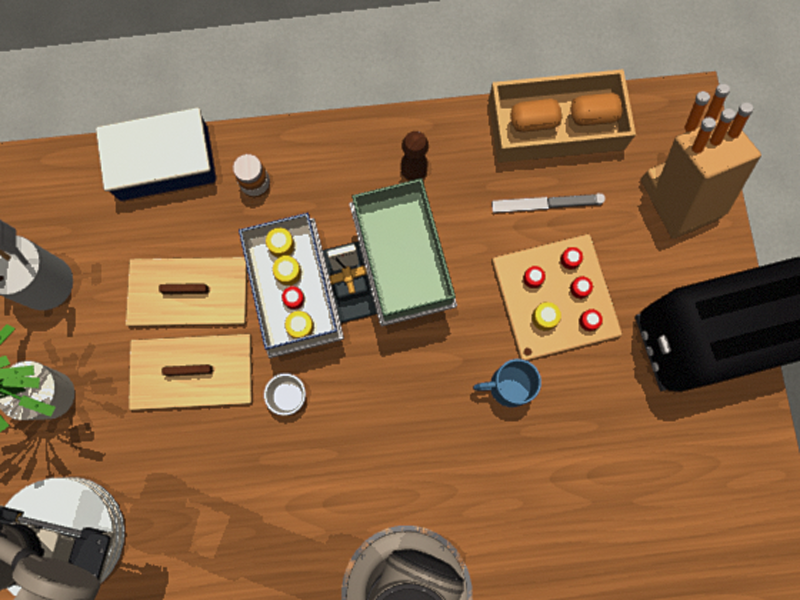

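View pics/a2_scene.png

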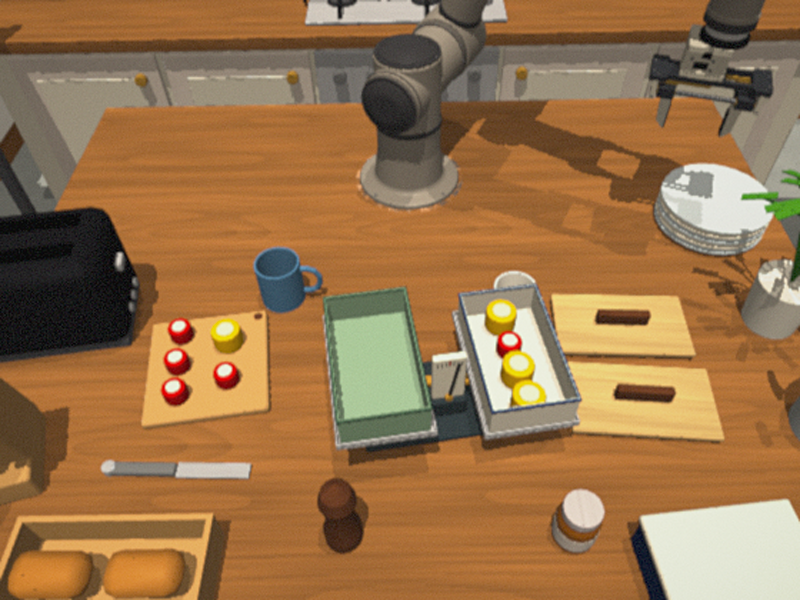

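The white box holds 3 big and 1 small cheese. The board holds 1 big and 4 small, with the big at (546,316) in the top view. That makes 520 g, so one small stays on the board and each box gets 240 g, as 2 big + 2 small. The lids are at about (185,290) and (187,371) in the top view. The mug is at (515,383) and the ramekin at (285,396).

Run:
```python
from h import *
def seals(c):
    im=cv2.imread(f"pics/a_{c}.png"); big=cv2.resize(im,None,fx=4,fy=4,interpolation=cv2.INTER_CUBIC)
    h=cv2.cvtColor(big,cv2.COLOR_BGR2HSV); H,S,V=cv2.split(h)
    out={}
    for n,m in(("Y",(H>22)&(H<33)&(S>180)&(V>90)),("R",((H<5)|(H>174))&(S>170)&(V>90))):
        cs,hi=cv2.findContours(m.astype(np.uint8),cv2.RETR_CCOMP,cv2.CHAIN_APPROX_NONE)
        L=[]
        for i,k in enumerate(cs):
            if hi[0][i][3]>=0 and cv2.contourArea(k)>250:
                M=cv2.moments(k); L.append((round(M["m10"]/M["m00"]/4,1),round(M["m01"]/M["m00"]/4,1)))
        out[n]=L
    return out
s,t=seals("scene"),seals("top")
for n in "YR":
    print(n,s[n],t[n])
    for a in s[n]:
        r=[(tri(a,b),b) for b in t[n]]
        for (X,e),b in r:
            if e<.008 and -.01<X[2]<.2: print(a,b,X,e)
im=cv2.imread("pics/a_top.png"); cv2.imwrite("pics/c1.png",cv2.resize(im[125:255,160:325],(800,600*130*800//165//600),interpolation=cv2.INTER_CUBIC)[:600])
im=cv2.imread("pics/a_scene.png"); cv2.imwrite("pics/c2.png",cv2.resize(im[190:320,220:410],(800,547),interpolation=cv2.INTER_CUBIC))
```

```text
Y [(363.2, 254.0), (157.3, 230.2), (351.1, 217.0)] [(208.7, 226.5), (383.7, 219.9), (199.9, 187.5), (195.0, 167.8)]
(363.2, 254.0) (199.9, 187.5) [0.5887 0.1562 0.1153] 0.0033
(157.3, 230.2) (383.7, 219.9) [ 0.4657 -0.3128  0.0565] 0.003
(351.1, 217.0) (208.7, 226.5) [0.485  0.1415 0.1152] 0.0033
R [(120.8, 270.4), (124.9, 228.2)] [(414.8, 223.0), (204.4, 207.3), (408.2, 199.9), (374.8, 192.6), (401.3, 179.2)]
(120.8, 270.4) (401.3, 179.2) [ 0.5733 -0.3789  0.0473] 0.0028
(124.9, 228.2) (414.8, 223.0) [ 0.4503 -0.3957  0.0475] 0.0027
(124.9, 228.2) (408.2, 199.9) [ 0.5012 -0.3695  0.1089] 0.0052
(124.9, 228.2) (401.3, 179.2) [ 0.5441 -0.3463  0.1604] 0.005
```

```bash
python3 -c "
import cv2
for f in('c1','c2'): print(cv2.imread(f'pics/{f}.png').shape)
im=cv2.imread('pics/a_top.png');b=im[120:250,160:330];cv2.imwrite('pics/c1.png',cv2.resize(b,(765,585),interpolation=cv2.INTER_CUBIC))"
```

```text
(600, 800, 3)
(547, 800, 3)
```

View pics/c1.png

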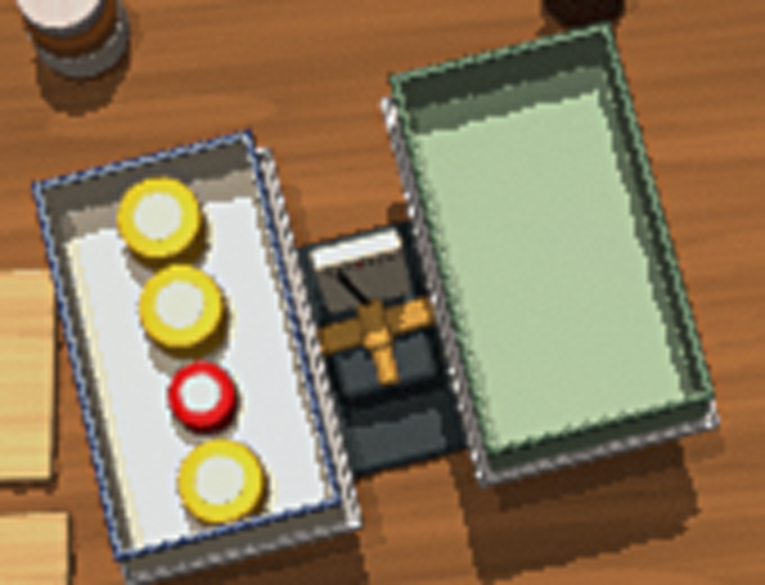

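View pics/c2.png

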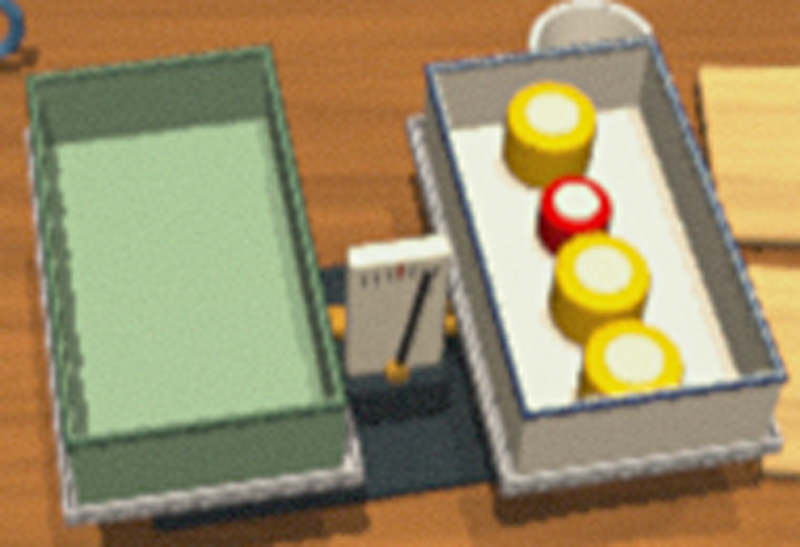

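The top-view crop shows the rim corners. White is at (38,185), (250,137), (340,503), (122,557) and green at (393,78), (608,32), (712,398), (487,455). The scene crop shows the matching corners, with the needle leaning toward white (white down). I triangulate these next.

Run:
```python
from h import *
T=lambda p:(160+p[0]/4.5,120+p[1]/4.5); S=lambda p:(220+p[0]/4.21,190+p[1]/4.21)
W=[((38,185),(783,378)),((250,137),(525,415)),((340,503),(430,65)),((122,557),(652,42))]
G=[((393,78),(345,405)),((608,32),(70,440)),((712,398),(32,78)),((487,455),(268,50))]
for n,B in(("W",W),("G",G)):
    P=np.array([tri(S(s),T(t))[0] for t,s in B]); print(n,P.tolist(),P.mean(0).round(4))
    d=P[0]+P[1]-P[2]-P[3]; print("yaw",np.arctan2(d[1],d[0]), np.linalg.norm(d)/2, np.linalg.norm(P[0]+P[3]-P[1]-P[2])/2)
for n,t,s in(("lidA",(184,289),(622,317)),("lidB",(188,370),(644,393))):
    pass
k=.7
print("lid far",tri((644*k,393*k),(184.5*k,288.5*k)),"near",tri((622*k,316.5*k),(187.5*k,370*k)))
print("lidbars ends z.046:",[at("top",u*k,v*k,.046) for u,v in((160,288),(208,289),(163,370),(212,369.5))])
for u,v in((127,259),(247,258),(246,325),(126,327),(129,338),(250,335),(252,404),(130,410)): print("plate",at("top",u*k,v*k,.018))
for p in((414.8,223.0),(408.2,199.9),(374.8,192.6),(401.3,179.2)): print("small",at("top",*p,.046))
print("big",at("top",383.7,219.9,.055),"Wbigs",[at("top",*p,.114) for p in((208.7,226.5),(199.9,187.5),(195.0,167.8))],"Wsmall",at("top",204.4,207.3,.105))
print("mug",at("top",515*k,383*k,.09),"ram",at("top",285*k,396*k,.045))
```

```text
W [[0.6635, 0.2302, 0.1288], [0.68, 0.1075, 0.1265], [0.4617, 0.0755, 0.13], [0.4449, 0.1978, 0.127]] [0.5625 0.1528 0.1281]
yaw 0.1463483013447655 0.2208120580946612 0.12362683770120467
G [[0.6941, 0.022, 0.1599], [0.709, -0.1011, 0.1583], [0.4926, -0.1333, 0.1595], [0.4744, -0.0097, 0.158]] [ 0.5925 -0.0555  0.1589]
yaw 0.14549069889173663 0.2203786003676401 0.12445532330921004
lid far (array([0.5916, 0.3612, 0.0339]), np.float64(0.0035)) near (array([0.4353, 0.3616, 0.0348]), np.float64(0.0027))
lidbars ends z.046: [array([0.5938, 0.402 , 0.046 ]), array([0.5824, 0.312 , 0.046 ]), array([0.4381, 0.402 , 0.046 ]), array([0.4296, 0.3122, 0.046 ])]
plate [0.6661 0.4726 0.018 ]
plate [0.6436 0.2405 0.018 ]
plate [0.5119 0.2504 0.018 ]
plate [0.5319 0.4779 0.018 ]
plate [0.51   0.4728 0.018 ]
plate [0.4918 0.244  0.018 ]
plate [0.3617 0.2483 0.018 ]
plate [0.3742 0.4744 0.018 ]
small [ 0.4508 -0.3975  0.046 ]
small [ 0.515  -0.3901  0.046 ]
small [ 0.5444 -0.304   0.046 ]
small [ 0.574  -0.3807  0.046 ]
big [ 0.4662 -0.3146  0.055 ] Wbigs [array([0.4851, 0.14  , 0.114 ]), array([0.5889, 0.1547, 0.114 ]), array([0.6429, 0.1636, 0.114 ])] Wsmall [0.5379 0.1482 0.105 ]
mug [ 0.3434 -0.2301  0.09  ] ram [0.3674 0.1823 0.045 ]
```

arm_command([
  [[-0.04,-0.024,0],[0,0,0],0.066],
  [[-0.08,-0.048,0],[0,0,0],0.066],
  [[-0.125,-0.072,0],[0,0,0],0.066],
  [[-0.166,-0.096,0],[0,0,0],0.066],
  [[-0.2075,-0.1185,0],[0,0,0],0.066],
], squeeze=25)

```text
time: 0.6
tool_pos: [0.327, 0.3173, 0.2266]
tool_rot: [-3.141, -0.0, 2.817]
contact_force: [0.3, 0.3, -0.1]
opening: 0.0663
grip_force: 0.0
```

arm_command([
  [[-0.04,-0.024,0],[0,0,0],0.066],
  [[-0.08,-0.048,0],[0,0,0],0.066],
  [[-0.125,-0.072,0],[0,0,0],0.066],
  [[-0.166,-0.096,0],[0,0,0],0.066],
  [[-0.2075,-0.1185,0],[0,0,0],0.066],
])

```text
time: 1.1
tool_pos: [0.4861, 0.1386, 0.2265]
tool_rot: [-3.142, -0.0, 2.816]
contact_force: [0.6, -0.1, 0.1]
opening: 0.0658
grip_force: 0.0
```

arm_command([
  [[0,0,0],[0,0,-0.12],0.066],
  [[0,0,0.01],[0,0,-0.24],0.066],
  [[0,0,0.02],[0,0,-0.36],0.066],
  [[0,0,0.03],[0,0,-0.471],0.066],
  [[0,0,0.03],[0,0,-0.471],0.066],
])

```text
time: 1.6
tool_pos: [0.4842, 0.1403, 0.1952]
tool_rot: [3.141, -0.003, -2.995]
contact_force: [-0.5, 0.1, 0.1]
opening: 0.0664
grip_force: 0.0
```

arm_command([
  [[0,0,0.03],[0,0,0],0.066],
  [[0,0,0.06],[0,0,0],0.066],
  [[0,0,0.085],[0,0,0],0.066],
  [[0,0,0.106],[0,0,0],0.066],
  [[0,0,0.106],[0,0,0],0.066],
])

```text
time: 2.1
tool_pos: [0.4835, 0.1403, 0.0886]
tool_rot: [3.141, -0.005, -2.998]
contact_force: [-0.5, -0.4, 0.6]
opening: 0.0662
grip_force: 0.0
```

arm_command([
  [[0,0,0],[0,0,0],0.044],
  [[0,0,0],[0,0,0],0.044],
  [[0,0,0],[0,0,0],0.044],
  [[0,0,0],[0,0,0],0.044],
  [[0,0,0],[0,0,0],0.044],
])

```text
time: 2.6
tool_pos: [0.4861, 0.1408, 0.0921]
tool_rot: [3.141, 0.003, -2.996]
contact_force: [-0.2, 0.5, 6.7]
opening: 0.0497
grip_force: 25.0
```

arm_command([
  [[0,0,-0.02],[0,0,0],0.044],
  [[0,0,-0.05],[0,0,0],0.044],
  [[0,0,-0.09],[0,0,0],0.044],
  [[0,0,-0.125],[0,0,0],0.044],
  [[0,0,-0.146],[0,0,0],0.044],
])

```text
time: 3.1
tool_pos: [0.4858, 0.1406, 0.2399]
tool_rot: [-3.142, 0.004, -2.996]
contact_force: [0.7, -1.0, -1.1]
opening: 0.0492
grip_force: 25.0
```

arm_command([
  [[0,-0.04,0],[0,0,0],0.044],
  [[-0.001,-0.085,0],[0,0,0],0.044],
  [[-0.001,-0.13,0],[0,0,0],0.044],
  [[-0.002,-0.175,0],[0,0,0],0.044],
  [[-0.0024,-0.2095,0],[0,0,0],0.044],
])

```text
time: 3.6
tool_pos: [0.518, -0.0688, 0.237]
tool_rot: [-3.141, 0.0, -2.997]
contact_force: [0.7, -0.9, -1.1]
opening: 0.0499
grip_force: 25.0
```

arm_command([
  [[0,0.002,0.03],[0,0,0],0.044],
  [[0,0.002,0.06],[0,0,0],0.044],
  [[0,0.002,0.09],[0,0,0],0.044],
  [[0,0.002,0.106],[0,0,0],0.044],
  [[0,0.002,0.113],[0,0,0],0.044],
])

```text
time: 4.1
tool_pos: [0.5166, -0.0642, 0.1222]
tool_rot: [3.14, -0.003, -2.996]
contact_force: [-1.4, -0.2, 2.1]
opening: 0.0494
grip_force: 25.0
```

arm_command([
  [[0,0,0],[0,0,0],0.044],
  [[0,0,0],[0,0,0],0.064],
  [[0,0,0],[0,0,0],0.064],
  [[0,0,0],[0,0,0],0.064],
  [[0,0,0],[0,0,0],0.064],
])

```text
time: 4.6
tool_pos: [0.5181, -0.0645, 0.1243]
tool_rot: [-3.141, 0.001, -2.995]
contact_force: [-0.3, -0.3, -0.8]
opening: 0.0637
grip_force: 0.0
```

arm_command([
  [[0,0,-0.02],[0,0,0],0.064],
  [[0,0,-0.05],[0,0,0],0.064],
  [[0,0,-0.09],[0,0,0],0.064],
  [[0,0,-0.11],[0,0,0],0.064],
  [[0,0,-0.113],[0,0,0],0.064],
])

```text
time: 5.1
tool_pos: [0.5191, -0.0647, 0.2399]
tool_rot: [-3.139, 0.006, -2.995]
contact_force: [0.1, 0.2, 0.1]
opening: 0.0642
grip_force: 0.0
```

arm_command([
  [[0.017,-0.046,0.0],[0,0,0],0.066],
  [[0.034,-0.092,0.0],[0,0,0],0.066],
  [[0.052,-0.14,0.01],[0,0,0],0.066],
  [[0.069,-0.187,0.02],[0,0,0],0.066],
  [[0.085,-0.23,0.03],[0,0,0],0.066],
])

```text
time: 5.6
tool_pos: [0.4662, -0.3057, 0.2053]
tool_rot: [3.14, -0.001, -2.995]
contact_force: [2.0, 0.5, -0.7]
opening: 0.0658
grip_force: 0.0
```

```bash
cat >> h.py <<'E'
def seals(c):
    im=robot.read_camera(c)[:,:,::-1]; cv2.imwrite(f"pics/last_{c}.png",im)
    H,S,V=cv2.split(cv2.cvtColor(cv2.resize(im,None,fx=4,fy=4,interpolation=cv2.INTER_CUBIC),cv2.COLOR_BGR2HSV))
    out={}
    for n,m in(("Y",(H>22)&(H<33)&(S>180)&(V>90)),("R",((H<5)|(H>174))&(S>170)&(V>90))):
        cs,hi=cv2.findContours(m.astype(np.uint8),cv2.RETR_CCOMP,cv2.CHAIN_APPROX_NONE); out[n]=[]
        for i,k in enumerate(cs):
            if hi[0][i][3]>=0 and cv2.contourArea(k)>250:
                M=cv2.moments(k); out[n].append((M["m10"]/M["m00"]/4,M["m01"]/M["m00"]/4))
    return out
def look():
    s=seals("top")
    for n in "YR":
        for p in s[n]:
            print(n,"board" if p[0]>350 else "box",at("top",*p,(.055 if n=="Y" else .046) if p[0]>350 else (.13 if n=="Y" else .121)))
def go(x,y,z):
    o=robot.observe(); d=np.array([x,y,z])-o["tool_pos"]; w=o["tool_rot"][2]; c,s=np.cos(w),np.sin(w)
    print("pos",o["tool_pos"].round(4),"move",np.round([c*d[0]+s*d[1],s*d[0]-c*d[1],-d[2]],4))
E
python3 -c "
from h import *
look(); go(.4662,-.3146,.030)"
```

```text
Y box [ 0.5206 -0.0666  0.13  ]
Y box [0.5843 0.1527 0.13  ]
Y box [0.6376 0.1613 0.13  ]
R box [0.5342 0.1462 0.121 ]
pos [ 0.4638 -0.3123  0.2031] move [-0.0021 -0.0026  0.1731]
```

arm_command([
  [[-0.002,-0.0026,0.04],[0,0,0],0.066],
  [[-0.002,-0.0026,0.08],[0,0,0],0.066],
  [[-0.002,-0.0026,0.12],[0,0,0],0.066],
  [[-0.002,-0.0026,0.155],[0,0,0],0.066],
  [[-0.002,-0.0026,0.173],[0,0,0],0.066],
])

```text
time: 6.15
tool_pos: [0.4676, -0.3045, 0.0295]
tool_rot: [3.137, -0.004, -2.996]
contact_force: [-1.0, -0.5, -0.4]
opening: 0.0659
grip_force: 0.0
```

arm_command([
  [[0,0,0],[0,0,0],0.044],
  [[0,0,0],[0,0,0],0.044],
  [[0,0,0],[0,0,0],0.044],
  [[0,0,0],[0,0,0],0.044],
  [[0,0,0],[0,0,0],0.044],
])

```text
time: 6.65
tool_pos: [0.47, -0.3067, 0.0347]
tool_rot: [-3.14, 0.001, -2.995]
contact_force: [-0.0, -0.1, -0.8]
opening: 0.0497
grip_force: 2.5
```

arm_command([
  [[0,0,-0.03],[0,0,0],0.044],
  [[0,0,-0.075],[0,0,0],0.044],
  [[0,0,-0.12],[0,0,0],0.044],
  [[0,0,-0.165],[0,0,0],0.044],
  [[0,0,-0.208],[0,0,0],0.044],
])

```text
time: 7.15
tool_pos: [0.4694, -0.3062, 0.2445]
tool_rot: [-3.141, 0.001, -2.995]
contact_force: [0.3, -0.3, -1.2]
opening: 0.0494
grip_force: 25.0
```

```bash
python3 -c "
from h import *
go(.5737,-.0583,.238); print(robot.observe()['opening'])"
```

```text
pos [ 0.4694 -0.3062  0.2445] move [-0.1393  0.2301  0.0065]
0.049354699706248124
```

arm_command([
  [[-0.025,0.042,0],[0,0,0],0.044],
  [[-0.05,0.084,0],[0,0,0],0.044],
  [[-0.075,0.125,0],[0,0,0],0.044],
  [[-0.1,0.165,0],[0,0,0],0.044],
  [[-0.122,0.2,0],[0,0,0],0.044],
])

```text
time: 7.65
tool_pos: [0.5616, -0.0885, 0.2425]
tool_rot: [-3.141, 0.001, -2.995]
contact_force: [1.3, -0.1, -0.7]
opening: 0.0495
grip_force: 25.0
```

arm_command([
  [[-0.012,0.021,0],[0,0,0],0.044],
  [[-0.0173,0.03,0],[0,0,0],0.044],
  [[-0.0173,0.03,0],[0,0,0],0.044],
  [[-0.0173,0.03,0],[0,0,0],0.044],
  [[-0.0173,0.03,0],[0,0,0],0.044],
])

```text
time: 8.15
tool_pos: [0.5735, -0.0601, 0.2418]
tool_rot: [-3.141, -0.0, -2.997]
contact_force: [-0.8, 0.4, -0.7]
opening: 0.0494
grip_force: 25.0
```

```bash
python3 -c "
from h import *
look(); go(.5750,-.0583,.1265); print(robot.observe()['opening'])"
```

```text
Y box [0.5843 0.1527 0.13  ]
Y box [0.6375 0.1613 0.13  ]
R board [ 0.4507 -0.3976  0.046 ]
R box [0.5342 0.1462 0.121 ]
R board [ 0.5151 -0.39    0.046 ]
R board [ 0.5444 -0.3041  0.046 ]
R board [ 0.5739 -0.3806  0.046 ]
pos [ 0.5735 -0.0601  0.2418] move [-0.0017  0.0015  0.1153]
0.049330662545184395
```

arm_command([
  [[-0.0017,0.0015,0.03],[0,0,0],0.044],
  [[-0.0017,0.0015,0.07],[0,0,0],0.044],
  [[-0.0017,0.0015,0.1],[0,0,0],0.044],
  [[-0.0017,0.0015,0.115],[0,0,0],0.044],
  [[-0.0017,0.0015,0.115],[0,0,0],0.044],
])

```text
time: 8.7
tool_pos: [0.5737, -0.0576, 0.1245]
tool_rot: [3.14, -0.005, -2.997]
contact_force: [-0.0, 0.1, -0.8]
opening: 0.0492
grip_force: 25.0
```

arm_command([
  [[0,0,0],[0,0,0],0.05],
  [[0,0,0],[0,0,0],0.064],
  [[0,0,0],[0,0,0],0.064],
  [[0,0,0],[0,0,0],0.064],
  [[0,0,0],[0,0,0],0.064],
])

```text
time: 9.2
tool_pos: [0.5756, -0.0569, 0.1273]
tool_rot: [-3.141, 0.001, -2.995]
contact_force: [-0.2, 0.7, 0.3]
opening: 0.0644
grip_force: 0.0
```

arm_command([
  [[0,0,-0.03],[0,0,0],0.064],
  [[0,0,-0.07],[0,0,0],0.064],
  [[0,0,-0.1],[0,0,0],0.064],
  [[0,0,-0.115],[0,0,0],0.064],
  [[0,0,-0.115],[0,0,0],0.064],
])

```text
time: 9.7
tool_pos: [0.5765, -0.0571, 0.2446]
tool_rot: [-3.14, 0.005, -2.995]
contact_force: [-0.8, 0.2, -0.5]
opening: 0.0641
grip_force: 0.0
```

```bash
python3 -c "
from h import *
look(); go(.5444,-.3041,.160)"
```

```text
Y box [0.5855 0.1535 0.13  ]
Y box [0.6387 0.1621 0.13  ]
R board [ 0.4507 -0.3976  0.046 ]
R box [0.5353 0.1466 0.121 ]
R board [ 0.5151 -0.39    0.046 ]
R board [ 0.5444 -0.3041  0.046 ]
R board [ 0.5739 -0.3806  0.046 ]
pos [ 0.5757 -0.0569  0.2426] move [ 0.067  -0.24    0.0826]
```

arm_command([
  [[0.013,-0.048,0],[0,0,0],0.06],
  [[0.026,-0.096,0],[0,0,0],0.06],
  [[0.04,-0.143,0.02],[0,0,0],0.06],
  [[0.053,-0.19,0.04],[0,0,0],0.06],
  [[0.062,-0.225,0.06],[0,0,0],0.06],
])

```text
time: 10.25
tool_pos: [0.5457, -0.2903, 0.1796]
tool_rot: [3.141, -0.001, -2.996]
contact_force: [1.1, -0.5, 1.2]
opening: 0.06
grip_force: 0.0
```

arm_command([
  [[0.005,-0.015,0.04],[0,0,0],0.06],
  [[0.005,-0.015,0.08],[0,0,0],0.06],
  [[0.005,-0.015,0.11],[0,0,0],0.06],
  [[0.005,-0.015,0.13],[0,0,0],0.06],
  [[0.005,-0.015,0.13],[0,0,0],0.06],
])

```text
time: 10.75
tool_pos: [0.5412, -0.3022, 0.0467]
tool_rot: [3.135, -0.007, -2.996]
contact_force: [-0.7, -0.2, -0.0]
opening: 0.0597
grip_force: 0.0
```

```bash
python3 -c "
from h import *
robot.read_camera('top');go(.5444,-.3041,.0215)"
```

```text
pos [ 0.5425 -0.303   0.0492] move [-0.0017 -0.0014  0.0277]
```

arm_command([
  [[0,-0.001,0.015],[0,0,0],0.06],
  [[0,-0.001,0.031],[0,0,0],0.06],
  [[0,-0.001,0.031],[0,0,0],0.06],
  [[0,-0.001,0.031],[0,0,0],0.034],
  [[0,-0.001,0.031],[0,0,0],0.034],
])

```text
time: 11.3
tool_pos: [0.5448, -0.3055, 0.0218]
tool_rot: [-3.14, 0.001, -2.995]
contact_force: [-0.2, -0.8, 0.1]
opening: 0.0484
grip_force: 0.0
```

arm_command([
  [[0,0,0],[0,0,0],0.034],
  [[0,0,0],[0,0,0],0.034],
  [[0,0,0],[0,0,0],0.034],
  [[0,0,-0.03],[0,0,0],0.034],
  [[0,0,-0.06],[0,0,0],0.034],
])

```text
time: 11.8
tool_pos: [0.5434, -0.3046, 0.0804]
tool_rot: [3.14, -0.002, -2.995]
contact_force: [0.1, 0.0, 0.5]
opening: 0.0396
grip_force: 25.0
```

arm_command([
  [[0,0,-0.045],[0,0,0],0.034],
  [[0,0,-0.09],[0,0,0],0.034],
  [[0,0,-0.13],[0,0,0],0.034],
  [[0,0,-0.161],[0,0,0],0.034],
  [[0,0,-0.161],[0,0,0],0.034],
])

```text
time: 12.3
tool_pos: [0.5458, -0.3063, 0.2473]
tool_rot: [-3.135, 0.007, -2.995]
contact_force: [0.2, -0.6, -0.2]
opening: 0.0397
grip_force: 25.0
```

```bash
python3 -c "
from h import *
look();go(.6251,-.0507,.242)"
```

```text
Y box [ 0.5198 -0.0666  0.13  ]
Y box [0.5855 0.1536 0.13  ]
Y box [ 0.575  -0.0603  0.13  ]
Y box [0.6389 0.162  0.13  ]
R box [0.5353 0.1466 0.121 ]
pos [ 0.5449 -0.3057  0.2441] move [-0.1165  0.2405  0.0021]
```

arm_command([
  [[-0.02,0.041,0],[0,0,0],0.034],
  [[-0.04,0.082,0],[0,0,0],0.034],
  [[-0.06,0.123,0],[0,0,0],0.034],
  [[-0.08,0.164,0],[0,0,0],0.034],
  [[-0.1,0.205,0],[0,0,0],0.034],
])

```text
time: 12.85
tool_pos: [0.6128, -0.0858, 0.2397]
tool_rot: [3.14, -0.003, -2.996]
contact_force: [0.6, 0.5, -0.4]
opening: 0.0395
grip_force: 25.0
```

arm_command([
  [[-0.0165,0.0355,0],[0,0,0],0.034],
  [[-0.0165,0.0355,0],[0,0,0],0.034],
  [[-0.0165,0.0355,0.02],[0,0,0],0.034],
  [[-0.0165,0.0355,0.05],[0,0,0],0.034],
  [[-0.0165,0.0355,0.05],[0,0,0],0.034],
])

```text
time: 13.35
tool_pos: [0.6213, -0.0502, 0.1861]
tool_rot: [3.138, -0.01, -2.996]
contact_force: [0.3, 0.4, -1.4]
opening: 0.0395
grip_force: 25.0
```

```bash
python3 -c "
from h import *
robot.read_camera('top');go(.6251,-.0507,.108)"
```

```text
pos [ 0.6226 -0.0505  0.1888] move [-0.0024 -0.0006  0.0808]
```

arm_command([
  [[-0.001,0,0.03],[0,0,0],0.034],
  [[-0.001,0,0.06],[0,0,0],0.034],
  [[-0.001,0,0.075],[0,0,0],0.034],
  [[-0.001,0,0.084],[0,0,0],0.034],
  [[-0.001,0,0.084],[0,0,0],0.034],
])

```text
time: 13.9
tool_pos: [0.6253, -0.0504, 0.1076]
tool_rot: [3.141, -0.001, -2.996]
contact_force: [0.4, 0.6, -1.0]
opening: 0.0396
grip_force: 25.0
```

arm_command([
  [[0,0,0],[0,0,0],0.034],
  [[0,0,0],[0,0,0],0.056],
  [[0,0,0],[0,0,0],0.056],
  [[0,0,0],[0,0,0],0.056],
  [[0,0,0],[0,0,0],0.056],
])

```text
time: 14.4
tool_pos: [0.6255, -0.05, 0.1081]
tool_rot: [-3.141, 0.001, -2.995]
contact_force: [0.1, -0.1, -0.1]
opening: 0.0557
grip_force: 0.0
```

arm_command([
  [[0,0,-0.03],[0,0,0],0.058],
  [[0,0,-0.07],[0,0,0],0.058],
  [[0,0,-0.11],[0,0,0],0.058],
  [[0,0,-0.134],[0,0,0],0.058],
  [[0,0,-0.134],[0,0,0],0.058],
])

```text
time: 14.9
tool_pos: [0.6271, -0.0503, 0.2465]
tool_rot: [-3.139, 0.008, -2.995]
contact_force: [-0.2, -0.1, -0.8]
opening: 0.0577
grip_force: 0.0
```

```bash
python3 -c "
from h import *
look();go(.5739,-.3806,.242)"
```

```text
Y box [0.5883 0.1549 0.13  ]
Y box [0.6422 0.1634 0.13  ]
R board [ 0.4507 -0.3976  0.046 ]
R box [0.5378 0.148  0.121 ]
R board [ 0.5151 -0.39    0.046 ]
R board [ 0.5739 -0.3806  0.046 ]
pos [ 0.6261 -0.0501  0.2436] move [ 0.0998 -0.3193  0.0016]
```

arm_command([
  [[0.014,-0.045,0],[0,0,0],0.06],
  [[0.028,-0.09,0],[0,0,0],0.06],
  [[0.042,-0.135,0],[0,0,0],0.06],
  [[0.056,-0.18,0],[0,0,0],0.06],
  [[0.07,-0.225,0],[0,0,0],0.06],
])

```text
time: 15.45
tool_pos: [0.5878, -0.2842, 0.2396]
tool_rot: [3.139, -0.002, -2.995]
contact_force: [0.7, -0.2, 0.2]
opening: 0.0599
grip_force: 0.0
```

arm_command([
  [[0.014,-0.043,0.02],[0,0,0],0.06],
  [[0.0295,-0.0945,0.04],[0,0,0],0.06],
  [[0.0295,-0.0945,0.08],[0,0,0],0.06],
  [[0.0295,-0.0945,0.12],[0,0,0],0.06],
  [[0.0295,-0.0945,0.15],[0,0,0],0.06],
])

```text
time: 15.95
tool_pos: [0.5712, -0.3799, 0.0864]
tool_rot: [3.136, -0.004, -2.997]
contact_force: [-0.3, -0.1, -0.7]
opening: 0.0603
grip_force: 0.0
```

```bash
python3 -c "
from h import *
robot.read_camera('top');robot.read_camera('top');robot.read_camera('top');go(.5739,-.3806,.0215)"
```

```text
pos [ 0.5718 -0.3793  0.0881] move [-0.0019 -0.0016  0.0666]
```

arm_command([
  [[-0.001,-0.001,0.035],[0,0,0],0.06],
  [[-0.001,-0.001,0.0705],[0,0,0],0.06],
  [[-0.001,-0.001,0.0705],[0,0,0],0.06],
  [[-0.001,-0.001,0.0705],[0,0,0],0.034],
  [[-0.001,-0.001,0.0705],[0,0,0],0.034],
])

```text
time: 16.6
tool_pos: [0.576, -0.3824, 0.0243]
tool_rot: [-3.139, 0.003, -2.995]
contact_force: [0.4, 0.1, 0.3]
opening: 0.0484
grip_force: 0.0
```

arm_command([
  [[0,0,0],[0,0,0],0.034],
  [[0,0,0],[0,0,0],0.034],
  [[0,0,0],[0,0,0],0.034],
  [[0,0,-0.03],[0,0,0],0.034],
  [[0,0,-0.06],[0,0,0],0.034],
])

```text
time: 17.1
tool_pos: [0.5742, -0.3811, 0.0817]
tool_rot: [3.14, -0.001, -2.995]
contact_force: [0.9, -0.1, 0.4]
opening: 0.0389
grip_force: 25.0
```

arm_command([
  [[0,0,-0.045],[0,0,0],0.034],
  [[0,0,-0.09],[0,0,0],0.034],
  [[0,0,-0.13],[0,0,0],0.034],
  [[0,0,-0.16],[0,0,0],0.034],
  [[0,0,-0.16],[0,0,0],0.034],
])

```text
time: 17.6
tool_pos: [0.5761, -0.3827, 0.2482]
tool_rot: [-3.133, 0.007, -2.995]
contact_force: [-0.7, 0.6, -0.5]
opening: 0.0394
grip_force: 25.0
```

```bash
python3 -c "
from h import *
look();go(.6716,-.0439,.242)"
```

```text
Y box [0.5883 0.1549 0.13  ]
Y box [0.6422 0.1635 0.13  ]
R box [0.5378 0.1481 0.121 ]
R box [ 0.6264 -0.0522  0.121 ]
pos [ 0.5753 -0.382   0.2448] move [-0.1445  0.3205  0.0028]
```

arm_command([
  [[-0.02,0.044,0],[0,0,0],0.034],
  [[-0.04,0.088,0],[0,0,0],0.034],
  [[-0.06,0.132,0],[0,0,0],0.034],
  [[-0.08,0.176,0],[0,0,0],0.034],
  [[-0.1,0.22,0],[0,0,0],0.034],
])

```text
time: 18.15
tool_pos: [0.6411, -0.1472, 0.2397]
tool_rot: [3.14, -0.002, -2.996]
contact_force: [0.9, -1.2, -0.4]
opening: 0.0394
grip_force: 25.0
```

arm_command([
  [[-0.02,0.044,0],[0,0,0],0.034],
  [[-0.0452,0.0992,0],[0,0,0],0.034],
  [[-0.0452,0.0992,0],[0,0,0],0.034],
  [[-0.0452,0.0992,0.03],[0,0,0],0.034],
  [[-0.0452,0.0992,0.06],[0,0,0],0.034],
])

```text
time: 18.65
tool_pos: [0.6716, -0.044, 0.1801]
tool_rot: [-3.141, 0.0, -2.994]
contact_force: [-1.2, -0.4, -0.5]
opening: 0.0395
grip_force: 25.0
```

```bash
python3 -c "
from h import *
for i in range(4): robot.read_camera('top')
go(.6716,-.0439,.098);print(robot.observe()['opening'])"
```

```text
pos [ 0.6713 -0.045   0.1807] move [-0.0004  0.0011  0.0827]
0.03986004308712722
```

arm_command([
  [[0,0.001,0.03],[0,0,0],0.034],
  [[0,0.001,0.06],[0,0,0],0.034],
  [[0,0.001,0.075],[0,0,0],0.034],
  [[0,0.001,0.083],[0,0,0],0.034],
  [[0,0.001,0.083],[0,0,0],0.034],
])

```text
time: 19.35
tool_pos: [0.672, -0.044, 0.0988]
tool_rot: [-3.141, 0.001, -2.996]
contact_force: [0.2, 0.2, -0.2]
opening: 0.0397
grip_force: 25.0
```

arm_command([
  [[0,0,0],[0,0,0],0.034],
  [[0,0,0],[0,0,0],0.056],
  [[0,0,0],[0,0,0],0.056],
  [[0,0,0],[0,0,0],0.056],
  [[0,0,0],[0,0,0],0.056],
])

```text
time: 19.85
tool_pos: [0.6718, -0.0435, 0.0986]
tool_rot: [-3.141, 0.001, -2.995]
contact_force: [-0.2, 0.5, -0.9]
opening: 0.0558
grip_force: 0.0
```

arm_command([
  [[0,0,-0.03],[0,0,0],0.058],
  [[0,0,-0.07],[0,0,0],0.058],
  [[0,0,-0.11],[0,0,0],0.058],
  [[0,0,-0.143],[0,0,0],0.058],
  [[0,0,-0.143],[0,0,0],0.058],
])

```text
time: 20.35
tool_pos: [0.6738, -0.0438, 0.2477]
tool_rot: [-3.138, 0.01, -2.995]
contact_force: [0.5, 0.5, 0.6]
opening: 0.0582
grip_force: 0.0
```

```bash
python3 -c "
from h import *
look();go(.5151,-.390,.242)"
```

```text
Y box [0.5914 0.1562 0.13  ]
Y box [0.6457 0.1649 0.13  ]
R board [ 0.4507 -0.3976  0.046 ]
R box [0.5404 0.1493 0.121 ]
R board [ 0.5151 -0.39    0.046 ]
pos [ 0.6727 -0.0437  0.2444] move [ 0.2064 -0.3197  0.0024]
```

arm_command([
  [[0.026,-0.04,0],[0,0,0],0.06],
  [[0.052,-0.08,0],[0,0,0],0.06],
  [[0.078,-0.12,0],[0,0,0],0.06],
  [[0.104,-0.16,0],[0,0,0],0.06],
  [[0.13,-0.2,0],[0,0,0],0.06],
])

```text
time: 20.9
tool_pos: [0.5706, -0.2615, 0.2396]
tool_rot: [3.14, -0.002, -2.995]
contact_force: [0.3, -0.3, -0.6]
opening: 0.0599
grip_force: 0.0
```

arm_command([
  [[0.026,-0.04,0],[0,0,0],0.06],
  [[0.052,-0.08,0.01],[0,0,0],0.06],
  [[0.0758,-0.1197,0.02],[0,0,0],0.06],
  [[0.0758,-0.1197,0.06],[0,0,0],0.06],
  [[0.0758,-0.1197,0.1],[0,0,0],0.06],
])

```text
time: 21.4
tool_pos: [0.5132, -0.3913, 0.1391]
tool_rot: [3.141, -0.0, -2.999]
contact_force: [-0.1, 0.9, -0.6]
opening: 0.0601
grip_force: 0.0
```

```bash
python3 -c "
from h import *
for i in range(5): robot.read_camera('top')
look();go(.5151,-.390,.0215)"
```

```text
Y box [ 0.5691 -0.0593  0.13  ]
Y box [0.5914 0.1562 0.13  ]
Y box [0.6457 0.165  0.13  ]
R box [0.5405 0.1493 0.121 ]
R box [ 0.6234 -0.0519  0.121 ]
R box [ 0.6677 -0.0454  0.121 ]
pos [ 0.5157 -0.3903  0.1434] move [0.0006 0.0004 0.1219]
```

arm_command([
  [[0,0,0.04],[0,0,0],0.06],
  [[0,0,0.08],[0,0,0],0.06],
  [[0,0,0.11],[0,0,0],0.06],
  [[0,0,0.122],[0,0,0],0.06],
  [[0,0,0.122],[0,0,0],0.06],
])

```text
time: 22.2
tool_pos: [0.5149, -0.3896, 0.0193]
tool_rot: [3.141, -0.0, -2.995]
contact_force: [0.2, -0.2, 1.1]
opening: 0.0602
grip_force: 0.0
```

arm_command([
  [[0,0,0],[0,0,0],0.034],
  [[0,0,0],[0,0,0],0.034],
  [[0,0,0],[0,0,0],0.034],
  [[0,0,0],[0,0,0],0.034],
  [[0,0,0],[0,0,0],0.034],
])

```text
time: 22.7
tool_pos: [0.5154, -0.3904, 0.021]
tool_rot: [-3.139, 0.002, -2.995]
contact_force: [-0.3, -0.1, 6.8]
opening: 0.0391
grip_force: 25.0
```

arm_command([
  [[0,0,-0.04],[0,0,0],0.034],
  [[0,0,-0.09],[0,0,0],0.034],
  [[0,0,-0.13],[0,0,0],0.034],
  [[0,0,-0.17],[0,0,0],0.034],
  [[0,0,-0.22],[0,0,0],0.034],
])

```text
time: 23.2
tool_pos: [0.5139, -0.3892, 0.2401]
tool_rot: [3.14, -0.001, -2.995]
contact_force: [0.9, -0.7, -0.7]
opening: 0.0395
grip_force: 25.0
```

```bash
python3 -c "
from h import *
look();go(.4873,.1417,.242);print(robot.observe()['opening'])"
```

```text
Y box [ 0.5691 -0.0593  0.13  ]
Y box [0.5915 0.1562 0.13  ]
Y box [0.6457 0.165  0.13  ]
R box [0.5405 0.1493 0.121 ]
R box [ 0.6234 -0.0519  0.121 ]
R box [ 0.6677 -0.0454  0.121 ]
pos [ 0.5164 -0.3916  0.2509] move [-0.0489  0.5318  0.0089]
0.03924665853457195
```

arm_command([
  [[-0.004,0.045,0],[0,0,0],0.034],
  [[-0.008,0.09,0],[0,0,0],0.034],
  [[-0.012,0.135,0],[0,0,0],0.034],
  [[-0.016,0.18,0],[0,0,0],0.034],
  [[-0.02,0.225,0],[0,0,0],0.034],
])

```text
time: 23.75
tool_pos: [0.5012, -0.1626, 0.2395]
tool_rot: [-3.141, 0.001, -2.996]
contact_force: [0.3, 0.0, 0.4]
opening: 0.0396
grip_force: 25.0
```

arm_command([
  [[-0.004,0.045,0],[0,0,0],0.034],
  [[-0.008,0.09,0],[0,0,0],0.034],
  [[-0.012,0.135,0],[0,0,0],0.034],
  [[-0.016,0.18,0],[0,0,0],0.034],
  [[-0.02,0.225,0],[0,0,0],0.034],
])

```text
time: 24.25
tool_pos: [0.4882, 0.0629, 0.2397]
tool_rot: [-3.141, 0.001, -2.996]
contact_force: [0.8, 0.6, 0.1]
opening: 0.0399
grip_force: 25.0
```

arm_command([
  [[-0.005,0.04,0],[0,0,0],0.034],
  [[-0.01,0.08,0],[0,0,0],0.034],
  [[-0.01,0.08,0],[0,0,0],0.034],
  [[-0.01,0.08,0.03],[0,0,0],0.034],
  [[-0.01,0.08,0.06],[0,0,0],0.034],
])

```text
time: 24.75
tool_pos: [0.4874, 0.1417, 0.1794]
tool_rot: [-3.141, 0.003, -2.994]
contact_force: [0.1, -0.8, -1.4]
opening: 0.0392
grip_force: 25.0
```

```bash
python3 -c "
from h import *
for i in range(4): robot.read_camera('top')
go(.4873,.1417,.108);print(robot.observe()['opening'])"
```

```text
pos [0.4871 0.1412 0.1798] move [-0.0003  0.0005  0.0718]
0.03980688120801143
```

After the release I lift straight up, clear of the boxes, and look.

arm_command([
  [[0,0,0.03],[0,0,0],0.034],
  [[0,0,0.055],[0,0,0],0.034],
  [[0,0,0.068],[0,0,0],0.034],
  [[0,0,0.072],[0,0,0],0.034],
  [[0,0,0.072],[0,0,0],0.034],
])

```text
time: 25.45
tool_pos: [0.4878, 0.1416, 0.1083]
tool_rot: [-3.142, 0.002, -2.996]
contact_force: [0.6, -0.4, 0.6]
opening: 0.0397
grip_force: 25.0
```

arm_command([
  [[0,0,0],[0,0,0],0.034],
  [[0,0,0],[0,0,0],0.056],
  [[0,0,0],[0,0,0],0.056],
  [[0,0,0],[0,0,0],0.056],
  [[0,0,0],[0,0,0],0.056],
])

```text
time: 25.95
tool_pos: [0.487, 0.1419, 0.1075]
tool_rot: [3.142, 0.0, -2.995]
contact_force: [0.5, -0.3, -1.1]
opening: 0.0558
grip_force: 0.0
```

arm_command([
  [[0,0,-0.03],[0,0,0],0.06],
  [[0,0,-0.07],[0,0,0],0.06],
  [[0,0,-0.11],[0,0,0],0.06],
  [[0,0,-0.13],[0,0,0],0.06],
  [[0,0,-0.13],[0,0,0],0.06],
])

```text
time: 26.45
tool_pos: [0.4884, 0.1421, 0.2405]
tool_rot: [-3.142, 0.007, -2.995]
contact_force: [-0.1, -0.2, -0.5]
opening: 0.0598
grip_force: 0.0
```

arm_command([
  [[0.03,0.04,0],[0,0,0.14],0.06],
  [[0.04,0.08,0],[0,0,0.28],0.06],
  [[0.05,0.12,0],[0,0,0.42],0.06],
  [[0.06,0.16,0],[0,0,0.56],0.06],
  [[0.06,0.2,0],[0,0,0.7],0.06],
])

```text
time: 26.95
tool_pos: [0.397, 0.3297, 0.2362]
tool_rot: [-3.14, -0.001, 2.591]
contact_force: [-0.3, 0.3, 0.3]
opening: 0.0603
grip_force: 0.0
```

```bash
python3 -c "
from h import *
for i in range(6): robot.read_camera('top')
snap('b');print(robot.observe()['tool_pos'],robot.observe()['tool_rot'])
a=cv2.imread('pics/b_top.png');cv2.imwrite('pics/b1.png',cv2.resize(a[110:310,60:460],(800,400),interpolation=cv2.INTER_CUBIC))
a=cv2.imread('pics/b_scene.png');cv2.imwrite('pics/b2.png',cv2.resize(a[180:330,90:510],None,fx=1.9,fy=1.9,interpolation=cv2.INTER_CUBIC))
"
```

```text
[0.39912421 0.32775061 0.23693089] [-3.14086797e+00 -1.75039582e-04  2.59639298e+00]
```

View pics/b1.png

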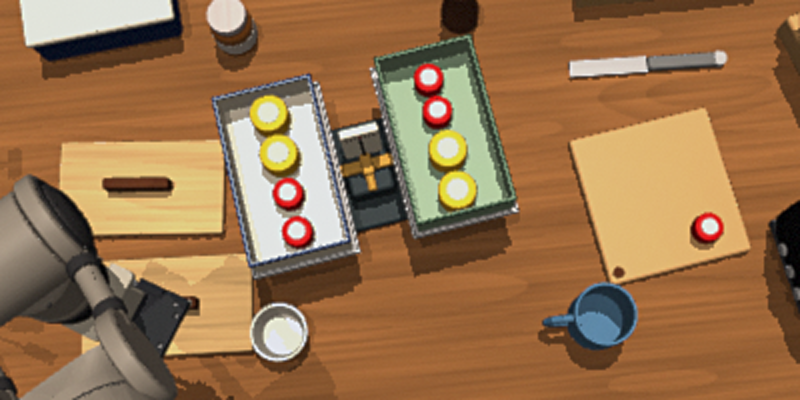

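View pics/b2.png

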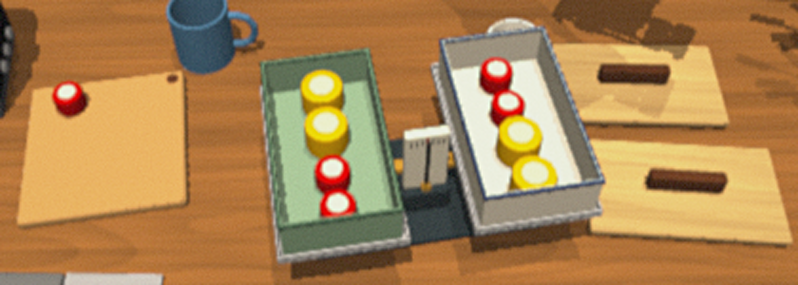

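Balance level: the needle is centred at (427,160) in the scene crop, both boxes hold 2 big + 2 small, and one red cheese is left on the board. The far lid's bar, at (137,184) in the top crop, has not moved. The near lid has been knocked about 2.5 cm; its bar is at (634,73) in the scene crop. I take the far lid first.

arm_command([
  [[-0.03,0.025,0],[0,0,0.14],0.06],
  [[-0.06,0.05,0],[0,0,0.28],0.06],
  [[-0.09,0.075,0],[0,0,0.42],0.06],
  [[-0.12,0.1,0],[0,0,0.56],0.06],
  [[-0.146,0.1238,0],[0,0,0.7],0.06],
])

```text
time: 27.85
tool_pos: [0.5901, 0.3575, 0.2371]
tool_rot: [3.142, 0.0, 1.89]
contact_force: [0.1, 0.1, 0.8]
opening: 0.06
grip_force: 0.0
```

arm_command([
  [[0,0,0],[0,0,0.12],0.06],
  [[0,0,0.02],[0,0,0.24],0.05],
  [[0,0,0.05],[0,0,0.36],0.05],
  [[0,0,0.08],[0,0,0.45],0.05],
  [[0,0,0.1],[0,0,0.45],0.05],
])

```text
time: 28.35
tool_pos: [0.5876, 0.3572, 0.1347]
tool_rot: [-3.139, 0.002, 1.443]
contact_force: [-0.1, 0.2, 0.1]
opening: 0.0502
grip_force: 0.0
```

```bash
python3 -c "
from h import *
for i in range(4): robot.read_camera('top')
snap('c');print(robot.observe()['tool_rot'],at('scene',451,180+175/1.9,.046))
go(.588,.358,.022)
a=cv2.imread('pics/c_top.png')[190:310,70:230];b=cv2.imread('pics/c_scene.png')[180:300,350:510]
cv2.imwrite('pics/c3.png',cv2.resize(np.hstack([a,b]),(800,300),interpolation=cv2.INTER_CUBIC))"
```

```text
[ 3.13895725e+00 -1.70448714e-03  1.44668701e+00] [0.5916 0.3604 0.046 ]
pos [0.589  0.359  0.1392] move [-0.0011 -0.0008  0.1172]
```

View pics/c3.png

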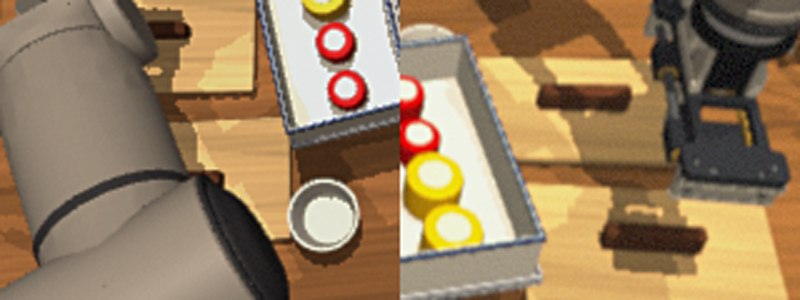

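The far lid's bar lies in place under the gripper, at (652,237). The near lid shows its bar at (583,97).

arm_command([
  [[0,0,0.035],[0,0,0],0.05],
  [[0,0,0.07],[0,0,0],0.05],
  [[0,0,0.1],[0,0,0],0.05],
  [[0,0,0.115],[0,0,0],0.05],
  [[0,0,0.115],[0,0,0],0.05],
])

```text
time: 29.15
tool_pos: [0.5873, 0.3587, 0.0211]
tool_rot: [-3.139, 0.001, 1.447]
contact_force: [-0.7, -0.1, 0.3]
opening: 0.0505
grip_force: 0.0
```

arm_command([
  [[0,0,0],[0,0,0],0.01],
  [[0,0,0],[0,0,0],0.01],
  [[0,0,0],[0,0,0],0.01],
  [[0,0,0],[0,0,0],0.01],
  [[0,0,0],[0,0,0],0.01],
], squeeze=50)

```text
time: 29.65
tool_pos: [0.5887, 0.3593, 0.0233]
tool_rot: [3.14, -0.001, 1.447]
contact_force: [0.8, 0.9, 2.9]
opening: 0.015
grip_force: 49.7
```

arm_command([
  [[0,0,0],[0,0,0],0.01],
  [[0,0,0],[0,0,0],0.01],
  [[0,0,-0.01],[0,0,0],0.01],
  [[0,0,-0.03],[0,0,0],0.01],
  [[0,0,-0.06],[0,0,0],0.01],
])

```text
time: 30.15
tool_pos: [0.586, 0.3583, 0.0805]
tool_rot: [-3.136, 0.003, 1.447]
contact_force: [-0.3, -0.1, -2.0]
opening: 0.0159
grip_force: 49.8
```

arm_command([
  [[0,0,-0.03],[0,0,0],0.01],
  [[0,0,-0.07],[0,0,0],0.01],
  [[0,0,-0.11],[0,0,0],0.01],
  [[0,0,-0.15],[0,0,0],0.01],
  [[0,0,-0.18],[0,0,0],0.01],
])

```text
time: 30.65
tool_pos: [0.5875, 0.3591, 0.2652]
tool_rot: [3.141, -0.001, 1.447]
contact_force: [1.6, 0.9, -1.0]
opening: 0.0152
grip_force: 49.8
```

```bash
python3 -c "
from h import *
for i in range(4): robot.read_camera('top')
go(.5625,.1528,.26);print(robot.observe()['tool_rot'],robot.observe()['opening'])"
```

```text
pos [0.5874 0.359  0.262 ] move [-0.2077  0.0007  0.002 ]
[-3.14093818e+00  1.84817898e-04  1.44728430e+00] 0.015877825472224535
```

arm_command([
  [[-0.023,0,0],[0,0,0.14],0.01],
  [[-0.046,0,0],[0,0,0.28],0.01],
  [[-0.069,0,0],[0,0,0.42],0.01],
  [[-0.092,0,0],[0,0,0.56],0.01],
  [[-0.1154,0.0004,0],[0,0,0.7],0.01],
])

```text
time: 31.35
tool_pos: [0.5726, 0.2434, 0.2594]
tool_rot: [-3.139, 0.005, 0.742]
contact_force: [-0.2, 0.8, -0.7]
opening: 0.0156
grip_force: 49.7
```

```bash
python3 -c "
from h import *
for i in range(2): robot.read_camera('top')
go(.5625,.1528,.26);print(robot.observe()['tool_rot'],robot.observe()['opening'])"
```

```text
pos [0.573  0.2416 0.2599] move [-0.0677  0.0584 -0.0001]
[-3.13995644  0.00523129  0.74148232] 0.016008154450375078
```

arm_command([
  [[-0.015,0.013,0],[0,0,0.14],0.01],
  [[-0.03,0.026,0],[0,0,0.28],0.01],
  [[-0.045,0.039,0],[0,0,0.42],0.01],
  [[-0.06,0.052,0],[0,0,0.56],0.01],
  [[-0.068,0.0585,0],[0,0,0.601],0.01],
])

```text
time: 31.95
tool_pos: [0.5631, 0.1546, 0.2605]
tool_rot: [-3.141, 0.003, 0.144]
contact_force: [0.9, -0.1, -1.5]
opening: 0.0154
grip_force: 49.8
```

arm_command([
  [[0,0,0],[0,0,0],0.01],
  [[0,0,0.02],[0,0,0],0.01],
  [[0,0,0.04],[0,0,0],0.01],
  [[0,0,0.06],[0,0,0],0.01],
  [[0,0,0.06],[0,0,0],0.01],
])

```text
time: 32.45
tool_pos: [0.562, 0.1563, 0.1989]
tool_rot: [-3.141, 0.007, 0.15]
contact_force: [-0.5, 0.4, -1.7]
opening: 0.0155
grip_force: 49.8
```

```bash
python3 -c "
from h import *
for i in range(4): robot.read_camera('top')
snap('d');go(.5625,.1528,.20);print(robot.observe()['tool_rot'],robot.observe()['opening'])
a=cv2.imread('pics/d_top.png')[120:270,60:330];b=cv2.imread('pics/d_scene.png')[180:310,300:450]
cv2.imwrite('pics/d1.png',cv2.resize(b,(690,598),interpolation=cv2.INTER_CUBIC))
cv2.imwrite('pics/d2.png',cv2.resize(a,(800,444),interpolation=cv2.INTER_CUBIC))"
```

```text
pos [0.5645 0.1557 0.2034] move [-0.0024  0.0026  0.0034]
[-3.14146556e+00 -2.24668003e-03  1.47054920e-01] 0.015563903452134552
```

View pics/d1.png

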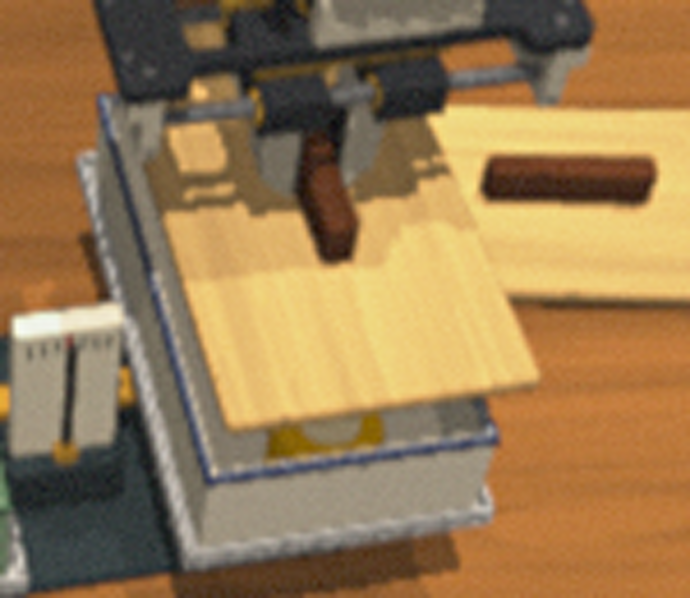

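View pics/d2.png

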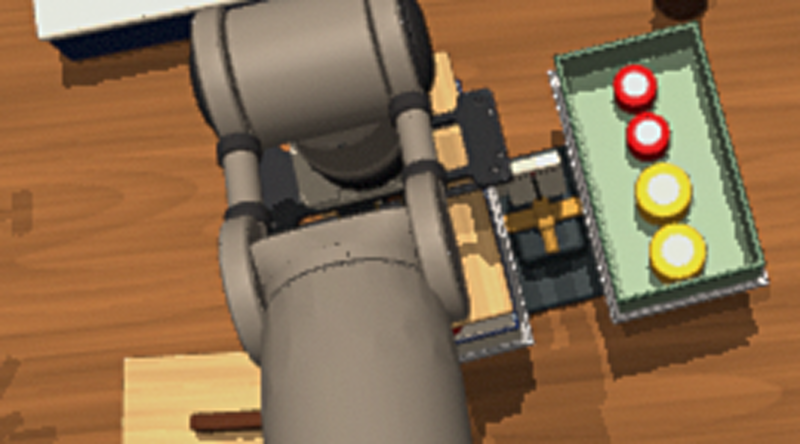

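The lid is over the white box. Its far corners are at (228,430) and (540,380) in the crop, and the box's far rim corners are at (213,472) and (495,432).

```bash
python3 -c "
from h import *
f=lambda u,v,z: at('scene',300+u/4.6,180+v/4.6,z)
l=[f(228,430,.188),f(540,380,.188)];b=[f(213,472,.146),f(495,432,.146)]
print(l,b)
ax=np.array([.9893,.1455]);ay=np.array([-.1455,.9893])
for p,L in((l,.114),(b,.111)):
    m=(p[0]+p[1])[:2]/2-L*ax; print('centre',m, 'width',np.linalg.norm((p[1]-p[0])[:2]),'yaw',-np.arctan2((p[1]-p[0])[0],(p[1]-p[0])[1]))
a=cv2.imread('pics/c_scene.png')
g=[at('scene',350+u/2.5-160,180+v/2.5,.046) for u,v in((538,92),(630,92))];print('near bar',g)
print('near bar d1',[f(u,v,.046) for u,v in((487,163),(655,163))])
go(.5625,.1528,.2)"
```

```text
[array([0.6858, 0.1125, 0.188 ]), array([0.6638, 0.243 , 0.188 ])] [array([0.6788, 0.1108, 0.146 ]), array([0.661 , 0.2328, 0.146 ])]
centre [0.5620198 0.161163 ] width 0.13234141453075074 yaw 0.167012029295322
centre [0.5600877 0.1556495] width 0.12329168666215902 yaw 0.14487938116028473
near bar [array([0.4277, 0.2881, 0.046 ]), array([0.4297, 0.3778, 0.046 ])]
near bar d1 [array([0.4234, 0.2906, 0.046 ]), array([0.4253, 0.3797, 0.046 ])]
pos [0.5645 0.1557 0.2034] move [-0.0024  0.0026  0.0034]
```

arm_command([
  [[-0.0026,0.0037,0],[0,0,0.01],0.01],
  [[-0.0026,0.0037,0.01],[0,0,0.01],0.01],
  [[-0.0026,0.0037,0.02],[0,0,0.01],0.01],
  [[-0.0026,0.0037,0.028],[0,0,0.01],0.01],
  [[-0.0026,0.0037,0.03],[0,0,0.01],0.01],
])

```text
time: 33.25
tool_pos: [0.561, 0.1512, 0.1705]
tool_rot: [-3.141, 0.003, 0.136]
contact_force: [0.5, -0.9, -0.9]
opening: 0.0156
grip_force: 49.8
```

arm_command([
  [[0,0,0.003],[0,0,0],0.01],
  [[0,0,0.006],[0,0,0],0.01],
  [[0,0,0.009],[0,0,0],0.01],
  [[0,0,0.012],[0,0,0],0.01],
  [[0,0,0.014],[0,0,0],0.01],
])

```text
time: 33.75
tool_pos: [0.5619, 0.1514, 0.1581]
tool_rot: [-3.141, -0.0, 0.136]
contact_force: [0.7, 0.2, -1.9]
opening: 0.0154
grip_force: 49.8
```

```bash
python3 -c "
from h import *
for i in range(4): robot.read_camera('top')
snap('e');go(.5625,.1528,.20);o=robot.observe();print(o['tool_rot'],o['contact_force'],o['torque'])
b=cv2.imread('pics/e_scene.png')[180:310,300:450]
cv2.imwrite('pics/e1.png',cv2.resize(b,(690,598),interpolation=cv2.INTER_CUBIC))"
```

```text
pos [0.5619 0.1513 0.1584] move [ 0.0008 -0.0014 -0.0416]
[-3.14154578e+00 -3.23851013e-04  1.36096081e-01] [-0.08043818  0.28133409 -1.36955035] [-0.07191571  0.19249841  0.01488738]
```

View pics/e1.png

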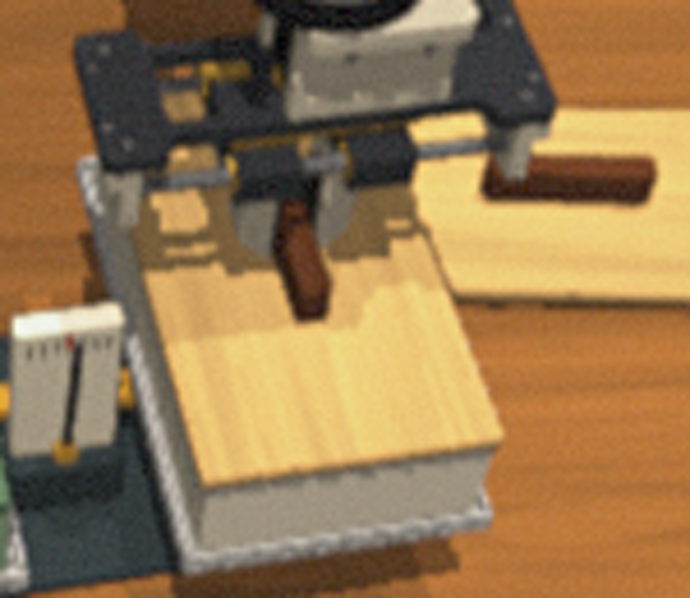

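The lid is flush on the white rim along its far edge, (205,483) to (498,440), and the needle just leans toward white. I release it.

arm_command([
  [[0,0,0],[0,0,0],0.03],
  [[0,0,0],[0,0,0],0.04],
  [[0,0,0],[0,0,0],0.04],
  [[0,0,0],[0,0,0],0.04],
  [[0,0,0],[0,0,0],0.04],
])

```text
time: 34.55
tool_pos: [0.5619, 0.1513, 0.1584]
tool_rot: [-3.142, -0.0, 0.136]
contact_force: [1.6, -0.4, 0.2]
opening: 0.0399
grip_force: 0.0
```

arm_command([
  [[0,0,-0.02],[0,0,0],0.05],
  [[0,0,-0.05],[0,0,0],0.05],
  [[0,0,-0.08],[0,0,0],0.05],
  [[0,0,-0.08],[0,0,0],0.05],
  [[0,0,-0.08],[0,0,0],0.05],
])

```text
time: 35.05
tool_pos: [0.562, 0.1513, 0.2386]
tool_rot: [-3.142, -0.001, 0.136]
contact_force: [-0.3, 0.3, -0.7]
opening: 0.0501
grip_force: 0.0
```

```bash
python3 -c "
from h import *
for i in range(2): robot.read_camera('top')
snap('f');go(.427,.335,.20);o=robot.observe();print(o['tool_rot'])
b=cv2.imread('pics/f_scene.png')[190:310,330:510]
cv2.imwrite('pics/f1.png',cv2.resize(b,(792,528),interpolation=cv2.INTER_CUBIC))"
```

```text
pos [0.5613 0.1512 0.2369] move [-0.1081 -0.2003  0.0369]
[-3.14150688e+00  2.47599918e-03  1.36064620e-01]
```

View pics/f1.png

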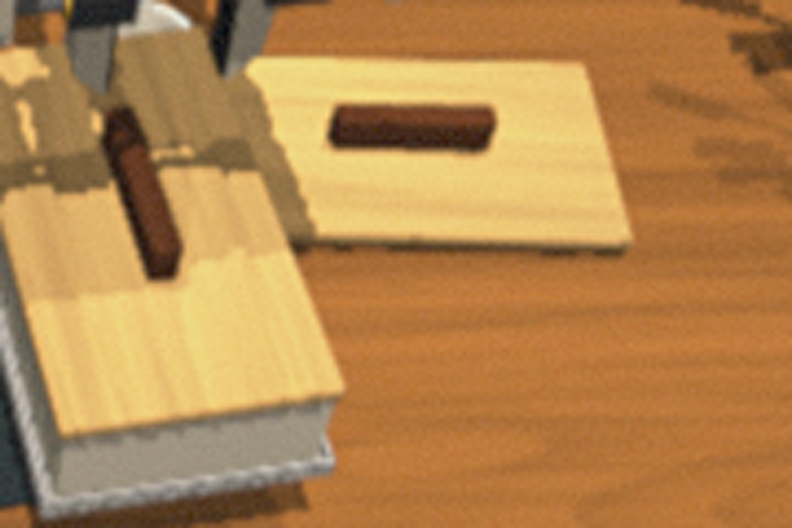

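The lid sits flush on the white box, far edge (62,435) to (343,392). The near lid's bar top runs from (338,110) to (495,112).

```bash
python3 -c "
from h import *
f=lambda u,v,z: at('scene',330+u/4.4,190+v/4.4,z)
a,b=f(338,110,.046),f(495,112,.046);print(a,b,(a+b)/2,'yaw',np.arctan2(*(b-a)[[1,0]]))
c=[f(250,58,.018),f(582,63,.018),f(632,242,.018)];print('plate',c,(c[0]+c[2])/2)
im=cv2.imread('pics/f_top.png')[210:310,70:230]; cv2.imwrite('pics/f2.png',cv2.resize(im,(800,500),interpolation=cv2.INTER_CUBIC))
go(*((a+b)/2)[:2],.2)"
```

```text
[0.422  0.2931 0.046 ] [0.4254 0.38   0.046 ] [0.4237  0.33655 0.046  ] yaw 1.5316908413431425
plate [array([0.3562, 0.2584, 0.018 ]), array([0.3646, 0.4519, 0.018 ]), array([0.4964, 0.445 , 0.018 ])] [0.4263 0.3517 0.018 ]
pos [0.5613 0.1512 0.2369] move [-0.1112 -0.2023  0.0369]
```

View pics/f2.png

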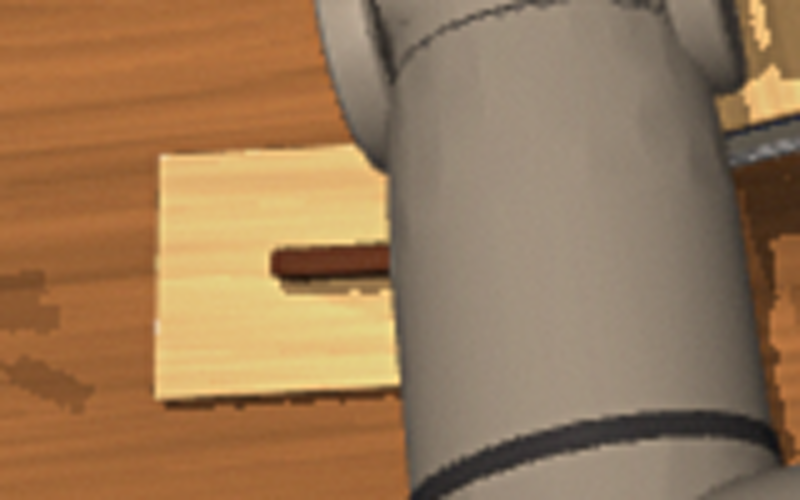

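In the top crop the near lid's left plate corners are at (160,155) and (155,398), and the bar's left end is at (270,262).

```bash
python3 -c "
from h import *
f=lambda u,v,z: at('top',70+u/5,210+v/5,z)
e=f(270,261,.046);f2=f(388,256,.046);p,q=f(160,155,.018),f(155,398,.018)
d=(p-q)[:2];w=np.linalg.norm(d);d/=w;x=np.array([-d[1],d[0]])
print(e,f2,p,q,w,'yaw',np.arctan2(x[1],x[0]),'baryaw',np.arctan2(*(e-f2)[[1,0]]),'c plate',(p+q)[:2]/2-.114*x,'c bar',e[:2]-.045*x)
"
```

```text
[0.4269 0.3764 0.046 ] [0.4231 0.3146 0.046 ] [0.4947 0.4415 0.018 ] [0.3646 0.4482 0.018 ] 0.13027240690184547 yaw 1.5193429346783969 baryaw 1.5093849716263399 c plate [0.4237869  0.33100087] c bar [0.42458562 0.33145955]
```

arm_command([
  [[-0.011,-0.02,0],[0,0,-0.14],0.05],
  [[-0.022,-0.04,0],[0,0,-0.28],0.05],
  [[-0.033,-0.06,0],[0,0,-0.42],0.05],
  [[-0.044,-0.08,0],[0,0,-0.56],0.05],
  [[-0.055,-0.1,0],[0,0,-0.7],0.05],
])

```text
time: 35.75
tool_pos: [0.4929, 0.2435, 0.2373]
tool_rot: [-3.141, 0.001, 0.842]
contact_force: [0.1, -0.7, 0.4]
opening: 0.05
grip_force: 0.0
```

```bash
python3 -c "
from h import *
for i in range(2): robot.read_camera('top')
go(.424,.333,.20);print(robot.observe()['tool_rot'])"
```

```text
pos [0.492  0.2447 0.2375] move [ 0.0206 -0.1095  0.0375]
[-3.13989760e+00  1.29275765e-03  8.41312963e-01]
```

arm_command([
  [[0.004,-0.022,0],[0,0,-0.14],0.05],
  [[0.008,-0.044,0],[0,0,-0.28],0.05],
  [[0.012,-0.066,0],[0,0,-0.42],0.05],
  [[0.016,-0.088,0],[0,0,-0.56],0.05],
  [[0.0206,-0.1095,0],[0,0,-0.68],0.05],
])

```text
time: 36.35
tool_pos: [0.4262, 0.3316, 0.2376]
tool_rot: [-3.141, 0.001, 1.518]
contact_force: [-0.4, 0.2, 0.2]
opening: 0.0501
grip_force: 0.0
```

arm_command([
  [[0,0,0],[0,0,0],0.05],
  [[0,0,0.04],[0,0,0],0.05],
  [[0,0,0.08],[0,0,0],0.05],
  [[0,0,0.12],[0,0,0],0.05],
  [[0,0,0.15],[0,0,0],0.05],
])

```text
time: 36.85
tool_pos: [0.4263, 0.33, 0.0856]
tool_rot: [-3.14, 0.002, 1.511]
contact_force: [0.3, 0.2, 1.1]
opening: 0.0499
grip_force: 0.0
```

```bash
python3 -c "
from h import *
for i in range(5): robot.read_camera('scene')
snap('g')
go(.424,.333,.022);print(robot.observe()['tool_rot'])
b=cv2.imread('pics/g_scene.png')[170:290,330:510]
cv2.imwrite('pics/g1.png',cv2.resize(b,(792,528),interpolation=cv2.INTER_CUBIC))"
```

```text
pos [0.4278 0.332  0.0902] move [ 0.0007 -0.0038  0.0682]
[ 3.13836195e+00 -2.02344437e-03  1.51488647e+00]
```

View pics/g1.png

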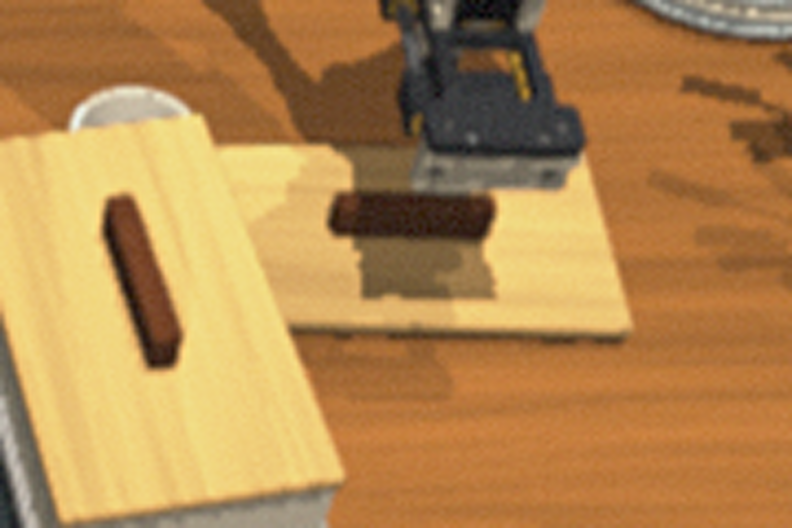

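The near lid is unchanged, bar from (330,213) to (493,216), and the gripper is right over it. The white lid looks seated.

arm_command([
  [[0.001,-0.0035,0.02],[0,0,0],0.05],
  [[0.001,-0.0035,0.045],[0,0,0],0.05],
  [[0.001,-0.0035,0.06],[0,0,0],0.05],
  [[0.001,-0.0035,0.067],[0,0,0],0.05],
  [[0.001,-0.0035,0.067],[0,0,0],0.05],
])

```text
time: 37.7
tool_pos: [0.4232, 0.333, 0.0216]
tool_rot: [3.141, -0.0, 1.516]
contact_force: [0.2, -0.0, -0.2]
opening: 0.0498
grip_force: 0.0
```

arm_command([
  [[0,0,0],[0,0,0],0.01],
  [[0,0,0],[0,0,0],0.01],
  [[0,0,0],[0,0,0],0.01],
  [[0,0,0],[0,0,0],0.01],
  [[0,0,0],[0,0,0],0.01],
])

```text
time: 38.2
tool_pos: [0.4232, 0.333, 0.0216]
tool_rot: [3.141, -0.001, 1.516]
contact_force: [-0.5, -0.8, 2.9]
opening: 0.0155
grip_force: 50.0
```

arm_command([
  [[0,0,0],[0,0,0],0.01],
  [[0,0,0],[0,0,0],0.01],
  [[0,0,-0.01],[0,0,0],0.01],
  [[0,0,-0.03],[0,0,0],0.01],
  [[0,0,-0.06],[0,0,0],0.01],
])

```text
time: 38.7
tool_pos: [0.4215, 0.3321, 0.0807]
tool_rot: [-3.138, 0.002, 1.516]
contact_force: [0.3, 0.4, -1.7]
opening: 0.0155
grip_force: 50.0
```

arm_command([
  [[0,0,-0.04],[0,0,0],0.01],
  [[0,0,-0.08],[0,0,0],0.01],
  [[0,0,-0.13],[0,0,0],0.01],
  [[0,0,-0.17],[0,0,0],0.01],
  [[0,0,-0.19],[0,0,0],0.01],
])

```text
time: 39.2
tool_pos: [0.4234, 0.3332, 0.2758]
tool_rot: [3.137, -0.003, 1.516]
contact_force: [0.5, 0.4, -1.4]
opening: 0.0159
grip_force: 50.0
```

```bash
python3 -c "
from h import *
for i in range(5): robot.read_camera('scene')
go(.5925,-.0555,.27);print(robot.observe()['tool_rot'],robot.observe()['opening'])"
```

```text
pos [0.422  0.3323 0.2696] move [-0.3779  0.1914 -0.0004]
[-3.13879785e+00  1.73453670e-03  1.51606385e+00] 0.01574709199517093
```

arm_command([
  [[-0.036,0.018,0],[0,0,0.13],0.01],
  [[-0.072,0.036,0],[0,0,0.26],0.01],
  [[-0.108,0.055,0],[0,0,0.39],0.01],
  [[-0.144,0.073,0],[0,0,0.52],0.01],
  [[-0.18,0.091,0],[0,0,0.65],0.01],
])

```text
time: 39.95
tool_pos: [0.5034, 0.1465, 0.269]
tool_rot: [-3.139, 0.003, 0.861]
contact_force: [0.0, 0.5, -1.7]
opening: 0.0155
grip_force: 50.0
```

```bash
python3 -c "
from h import *
for i in range(3): robot.read_camera('scene')
go(.5925,-.0555,.27);print(robot.observe()['tool_rot'],robot.observe()['opening'])"
```

```text
pos [0.5038 0.146  0.269 ] move [-0.0953  0.1985 -0.001 ]
[-3.13868579  0.00328258  0.86228445] 0.015731990334466858
```

arm_command([
  [[-0.019,0.04,0],[0,0,0.14],0.01],
  [[-0.038,0.08,0],[0,0,0.28],0.01],
  [[-0.057,0.12,0],[0,0,0.42],0.01],
  [[-0.076,0.16,0],[0,0,0.56],0.01],
  [[-0.0953,0.1985,0],[0,0,0.7],0.01],
])

```text
time: 40.6
tool_pos: [0.5934, -0.0531, 0.2696]
tool_rot: [-3.14, 0.002, 0.163]
contact_force: [1.1, 1.0, -0.8]
opening: 0.0156
grip_force: 50.0
```

arm_command([
  [[0,0,0],[0,0,0.016],0.01],
  [[0,0,0.02],[0,0,0.016],0.01],
  [[0,0,0.04],[0,0,0.016],0.01],
  [[0,0,0.055],[0,0,0.016],0.01],
  [[0,0,0.055],[0,0,0.016],0.01],
])

```text
time: 41.1
tool_pos: [0.5914, -0.051, 0.2127]
tool_rot: [-3.138, 0.007, 0.153]
contact_force: [0.3, 0.4, -2.6]
opening: 0.0162
grip_force: 50.0
```

```bash
python3 -c "
from h import *
for i in range(5): robot.read_camera('scene')
snap('k');go(.5925,-.0555,.20);print(robot.observe()['tool_rot'],robot.observe()['opening'])
b=cv2.imread('pics/k_scene.png')[180:310,215:365]
cv2.imwrite('pics/k1.png',cv2.resize(b,(690,598),interpolation=cv2.INTER_CUBIC))"
```

```text
pos [ 0.5937 -0.0529  0.2171] move [-0.0016  0.0024  0.0171]
[ 3.14122367e+00 -1.42591836e-03  1.50555538e-01] 0.015541363007716084
```

View pics/k1.png

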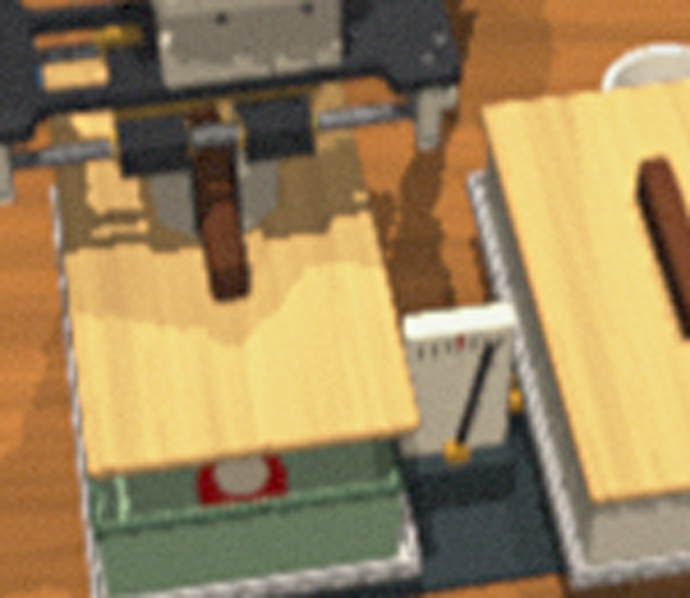

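The lid's far corners are at (93,473) and (415,430). The green box's far rim corners are at about (97,527) and (402,484).

```bash
python3 -c "
from h import *
f=lambda u,v,z: at('scene',215+u/4.6,180+v/4.6,z)
l=[f(93,474,.2035),f(415,431,.2035)];b=[f(97,527,.162),f(402,484,.162)]
ax=np.array([.9893,.1455])
for p,L in((l,.114),(b,.111)):
    m=(p[0]+p[1])[:2]/2-L*ax; print('centre',m, 'width',np.linalg.norm((p[1]-p[0])[:2]),'yaw',-np.arctan2((p[1]-p[0])[0],(p[1]-p[0])[1]))
go(.5925,-.0555,.2)"
```

```text
centre [ 0.5911198 -0.050587 ] width 0.12781752618479203 yaw 0.13813517812554554
centre [ 0.5924377 -0.0535005] width 0.12580882321999518 yaw 0.144370071145385
pos [ 0.5937 -0.0529  0.2171] move [-0.0016  0.0024  0.0171]
```

arm_command([
  [[-0.0004,0.0027,0],[0,0,0.004],0.01],
  [[-0.0004,0.0027,0.01],[0,0,0.004],0.01],
  [[-0.0004,0.0027,0.02],[0,0,0.004],0.01],
  [[-0.0004,0.0027,0.028],[0,0,0.004],0.01],
  [[-0.0004,0.0027,0.031],[0,0,0.004],0.01],
])

```text
time: 41.95
tool_pos: [0.5927, -0.0557, 0.1835]
tool_rot: [-3.141, 0.003, 0.146]
contact_force: [0.4, 0.8, -2.1]
opening: 0.0158
grip_force: 50.0
```

arm_command([
  [[0,0,0.003],[0,0,0],0.01],
  [[0,0,0.007],[0,0,0],0.01],
  [[0,0,0.011],[0,0,0],0.01],
  [[0,0,0.014],[0,0,0],0.01],
  [[0,0,0.017],[0,0,0],0.01],
])

```text
time: 42.45
tool_pos: [0.5937, -0.0558, 0.1684]
tool_rot: [3.141, -0.001, 0.146]
contact_force: [-0.4, 0.9, -0.4]
opening: 0.0155
grip_force: 50.0
```

```bash
python3 -c "
from h import *
for i in range(4): robot.read_camera('scene')
snap('m');o=robot.observe();print(o['tool_pos'],o['tool_rot'],o['contact_force'],o['torque'])
b=cv2.imread('pics/m_scene.png')[180:310,215:365]
cv2.imwrite('pics/m1.png',cv2.resize(b,(690,598),interpolation=cv2.INTER_CUBIC))"
```

```text
[ 0.5933553  -0.05576229  0.16840947] [-3.14154410e+00  3.31870909e-05  1.46195222e-01] [-0.75191399  0.29608859  0.02433947] [-0.08763233  0.27069551  0.02354813]
```

View pics/m1.png

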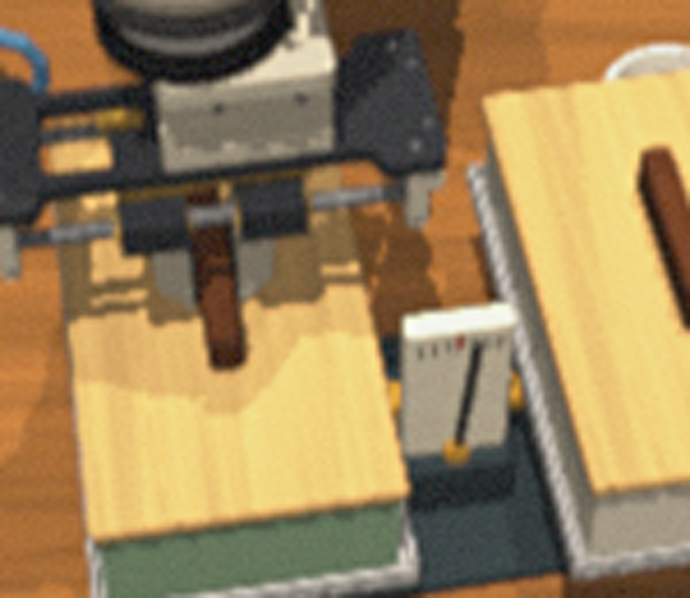

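The green lid is flush, far edge (93,540) to (408,495), and the needle is moving back toward the centre. I release it and back off.

arm_command([
  [[0,0,0.003],[0,0,0],0.01],
  [[0,0,0.005],[0,0,0],0.01],
  [[0,0,0.005],[0,0,0],0.03],
  [[0,0,0.005],[0,0,0],0.04],
  [[0,0,0.005],[0,0,0],0.04],
])

```text
time: 43.25
tool_pos: [0.5935, -0.0558, 0.1633]
tool_rot: [3.142, -0.0, 0.146]
contact_force: [-0.4, 0.7, -0.6]
opening: 0.035
grip_force: 0.0
```

arm_command([
  [[0,0,0],[0,0,0],0.05],
  [[0,0,-0.02],[0,0,0],0.05],
  [[0,0,-0.05],[0,0,0],0.05],
  [[0,0,-0.09],[0,0,0],0.05],
  [[0,0,-0.13],[0,0,0],0.05],
])

```text
time: 43.75
tool_pos: [0.5931, -0.0557, 0.2945]
tool_rot: [-3.141, 0.001, 0.146]
contact_force: [1.0, -0.3, 0.5]
opening: 0.05
grip_force: 0.0
```

arm_command([
  [[-0.03,0.03,0],[0,0,0],0.05],
  [[-0.06,0.06,0],[0,0,0],0.05],
  [[-0.09,0.09,0],[0,0,0],0.05],
  [[-0.12,0.12,0],[0,0,0],0.05],
  [[-0.14,0.15,0],[0,0,0],0.05],
])

```text
time: 44.25
tool_pos: [0.4751, -0.2257, 0.2937]
tool_rot: [3.141, -0.0, 0.146]
contact_force: [0.2, 0.6, -0.1]
opening: 0.0504
grip_force: 0.0
```

```bash
python3 -c "
from h import *
for i in range(8): robot.read_camera('scene')
snap('n');print(robot.observe()['tool_pos'],robot.observe()['opening'])
b=cv2.imread('pics/n_scene.png')[170:315,90:430]
cv2.imwrite('pics/n1.png',cv2.resize(b,(800,341),interpolation=cv2.INTER_CUBIC))"
```

```text
[ 0.47725466 -0.22365175  0.29318114] 0.0500494381379973
```

View pics/n1.png

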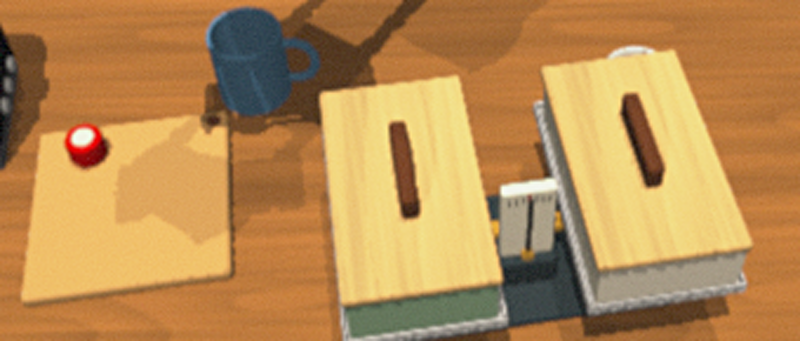

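Both lids are home and the needle is centred at (529,222). The mug and ramekin are standing, and one red cheese is on the board at (85,145).

```bash
python3 -c "
from h import *
for i in range(6): robot.read_camera('scene')
print(robot.hand_in())"
```

```text
the job is handed in; nothing more can be done
None
```

The job is handed in: each box holds 2 big and 2 small cheeses, the balance sits level with both lids seated, one small red cheese stays on the board, and the mug and ramekin are standing.

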